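# Lift a core slice with a flat lifter and set it under the magnifier

### The arm

A 6-joint arm with a two-finger parallel gripper is mounted at the origin on the work surface. World frame = base frame: x ahead of the robot, y to its left, z up, the work surface at z = 0. Lengths are in m, angles in degrees, forces in N, time in s.
With the tool pointing down it reaches from about 0.325 to 0.9 m from the base axis. Payload 3.5 kg.
Tool frame: the origin (TCP) lies midway between the tips of the shut fingers; the grasp point (between the pads) lies 19 mm behind it; z points along the fingers, y is the direction in which the jaws open and shut (so a half turn about z gives the same grasp; the last joint's range is limited). The gripper opens to 85 mm and grips with 20 to 120 N. Pads are 22 mm wide; open, the fingers measure 114 mm over their backs; the gripper's body (76 mm by 85 mm) begins 54 mm behind the grasp point. The pads swing forward as they close: fully open they stand 13 mm farther back than shut.
Start: joints at [60.94, 15.837, -1.513, 72.651, 0, 84.076], TCP at [0.246, 0.575, 0.231] pointing down, gripper open.
Joint ranges: [-178.77, 178.77], [-48.84, 107.48], [-61.69, 71.31], [-111.58, 123.2], [-90, 87.43], [-180, 180]. Speed limits (degrees/s): [147.25, 147.25, 180, 180, 180, 180].

### API

Orientations are given as [roll, pitch, yaw] about the fixed x, y, z axes, in that order (R = Rz(yaw) Ry(pitch) Rx(roll)).
In Python, from bench import status, eyes, order gives the robot as it stands. The module is installed in compiled form; this text tells all that it offers.
- The arm moves only by the tool play_rows, never from a script. Its arguments are lists of equal length, an entry for each row: "dp": the shift along the tool's x, y, z in mm, a list of three; "delta_rot": the turn, a rotation vector about the tool's x, y, z in degrees, a list of three. A call has 1 to 8 rows; each row is the pose to reach, as a shift and turn from the pose measured when the call began, along the tool's axes at that moment; what a row does not reach only later rows make up. A row lasts 1/10 s, in which the tool goes at most 50 mm and 8.59 degrees, less where a joint would pass 70% of its speed; a pose out of reach is approached as far as the arm can. A call with a gripper value outside its range is refused whole. "jaw" is the finger opening in mm, from 0 to 85.4, set as the call begins (left out, the last holds). The fingers move at their own pace and stop on an object; "force" is the grip in N (left out, the last holds). Time passes only in rows, so rows that repeat a pose let the fingers close. It gives the time, the measured TCP pose, the force and the opening at its end, in the units of the state.
- status.get_state(): the state, without advancing time (a new reading comes with each control period).
- eyes.snapshot(name): name is "side" or "top" or "wrist"; returns a dict with "frame" (384x512x3 uint8, red, green, blue), "fx", "fy", "cx", "cy" (pixels), "position" and "orientation" of the camera in the world; the wrist camera has in their place "tool_from_camera" (4x4, takes a point from camera to tool coordinates, whose origin is the TCP and whose axes are the flange's). Camera axes: x right, y up, looking along -z (the intrinsics and any distortion apply to the point x, -y, -z); pixel columns grow to the right and rows downward; lengths in m; the calibration is good to about 2 mm. The wrist camera is an equidistant fisheye: a pixel r from the principal point sees the ray r / f radians off the axis. A picture is of the moment at which its call begins: read the wrist's pose just before it. There is no depth.
- order.job_done(): hands the job in, once; it reports no verdict.
The state is a dict: "time": time; "q": joint angles; "joint_vel": joint speeds; "effort": joint torques, N m; "eef_pos": TCP position; "eef_rot": TCP orientation; "ft_force": force on the tool from outside, world axes, zero at the start; "moment": the same for the moment, N m; "gripper_width": opening from 0.0 (shut) to 1.0 (fully open).
Only numpy, scipy, OpenCV 4.12 (cv2) and the standard library are available. Lean on these libraries where they do the work, as an engineer would, in place of code of your own. Each camera call takes 0.05 s, during which the arm holds its last target. There are 200 camera calls.

### The job

Slide the blade of the steel lifter under the round rock slice, using the wooden strip as a stop, lift the slice on the blade, carry it over and tip it gently into the white dish so that it lies flat inside, face up; never touch the slice with the gripper and do not drop it. Then tilt the magnifier down until its lens is level above the slice, and leave the lifter lying flat on the bench, clear of the stand and the stop. Do not disturb the jar, the small bottle or the tub.

Things in the scene. Friction and masses are not known exactly. Their poses are not given: they have to be found in the camera images.
- lifter: offset spatula, loose, 160 g, standing flat on its blade: flat steel blade 95 long, 70 wide, 2 mm thick; a steel riser 16 mm wide at its rear; a level orange handle 105 long, 18 wide, 20 mm high, from 110 to 215 mm behind the front edge, its centre line 45 mm above the blade's underside. Origin: middle of the blade's front edge, at its underside; +x ahead (handle towards -x), z up
- lifter_grip (a point): good grip point on the handle's centre line, 145 mm behind the blade's front edge (-x) and 45 mm above its underside; axes as the lifter's. Grip firmly across the 18 mm (40 N or more) so that the loaded blade does not droop
- slice: dark red-brown disc of drill core, pale bands on its top, 84 mm in diameter, 14 mm thick, 140 to 240 g, lying up to 25 mm short of the wooden stop. Lower edge bevelled all round, 6 mm high, 10 mm inward: a blade whose front edge stays down on the bench slides under once the slice meets the stop. Slides off the blade at about 20 degrees of tilt. Origin: centre of underside; z up
- stop: dark wooden strip fixed to the bench, 130 mm long (its y), 22 mm deep, 18 mm high. Its front face is 42 mm ahead (+x) of this origin, at bench height; the slice lies on the -x side of the face, up to 20 mm to either side of the middle; x points square to the face, into the strip
- stop_face (a point): foot of the middle of the stop's front face, at bench height; axes as the stop's
- stand: viewing stand fixed to the bench: black base 215 x 180 x 12 mm (x from 150 mm before to 65 mm behind this origin, which is at bench height) with a white dish on it and, behind the dish (+x), two posts up to 98 mm high, 140 mm apart, that carry the magnifier. x points from the dish to the posts
- dish (a point): centre of the white dish's inner floor, 16 mm above the bench; the dish is fixed, inner radius about 71 mm at the floor, rim 7 mm above its floor (23 mm above the bench), outer radius 80 mm; axes as the stand's
- magnifier (a joint): tilt of the magnifier head about a level hinge across the stand (along its y), rad: 0 = lens level over the dish, grows as the lens tips up and back, 1.57 = upright; range -0.4 to 1.95, no catch at 0. A stiff hinge holds it where it is left; moving it takes up to 3 N at the tab
- hinge (a point): middle of the magnifier's hinge axis, 98 mm behind the dish centre and 85 mm above the bench; axes as the stand's. Head: round lens in a black ring 114 mm across and 12 mm thick, centred 90 mm from the hinge, then the yellow tab
- tab (a point): grip point on the magnifier's yellow tab, 163 mm from the hinge, in line with hinge and lens centre; the tab is 24 mm wide (across the stand), 10 mm thick, stands out 33 mm beyond the lens ring and ends 178 mm from the hinge. At joint 0 it points to the stand's -x, at 1.57 straight up. Its axes tilt with the head: -x points outward from the hinge
- jar: brown jar with a blue cap, 68 mm in diameter, 85 mm high, loose; leave alone; origin centre of underside
- vial: small amber bottle with a black cap, 48 mm in diameter, 85 mm high, loose; leave alone; origin centre of underside
- tub: clear round tub with brown soil-coloured filling, 96 mm across the rim, 55 mm high, loose; leave alone; origin centre of underside
Mind the look-alikes: they are no part of the job. Of the things that look like the lifter, the smaller one is meant.

How it is judged:
By the outcome, as a careful person would: the job done as asked, in the order asked, and still so for the second after the job is handed in, with the robot touching nothing.
It also fails if it takes over 72 s, if anything falls off the work surface, if the arm or the gripper's body presses on something with over 40 N, if the wrist force passes 120 N, or if a joint passes its speed limit or range.

## Working session

There is one attempt and no reset: what is moved stays moved. The work goes in short steps, Python scripts to look and compute and a tool call to move; the robot and the scene stay as the last step left them, time stands still between calls to the robot, and variables do not carry over. Pictures are saved under pics/ and viewed, about 8 in all and at most 12, crops included, and the job is handed in when it is done.

Besides the shell and the picture viewer there is one more tool, called after "Call:" as name(argument=value, ...) on one line, values as JSON. play_rows: Moves the arm, as the interface text tells. Its arguments: {"type":"object","properties":{"dp":{"type":"array"},"delta_rot":{"type":"array"},"jaw":{"type":"number"},"force":{"type":"number"}},"required":["dp","delta_rot"]}

```bash
mkdir -p pics; ls; python3 - <<'E'
from bench import status,eyes
import cv2
s=status.get_state(); print(s)
for n in ("side","top"):
    d=eyes.snapshot(n); cv2.imwrite(f"pics/{n}0.png",cv2.cvtColor(d["frame"],cv2.COLOR_RGB2BGR)); print(n,{k:v for k,v in d.items() if k!="frame"})
import numpy as np
a=cv2.imread("pics/top0.png");cv2.imwrite("pics/top0b.png",cv2.resize(a,(800,600),interpolation=cv2.INTER_CUBIC))
a=cv2.imread("pics/side0.png");cv2.imwrite("pics/side0b.png",cv2.resize(a,(800,600),interpolation=cv2.INTER_CUBIC))
E
```

```text
pics
{'time': 0.0, 'q': array([ 6.09397057e+01,  1.58789666e+01, -1.60001422e+00,  7.26526174e+01,
        8.02377997e-04,  8.40757945e+01]), 'joint_vel': array([ 0.02672961,  0.04791713, -0.05793139, -0.08200672,  0.0060437 ,
       -0.03535758]), 'effort': array([ 1.76750355e-04, -4.45511806e+01,  2.95205480e+01,  1.64952170e-02,
       -2.57080201e-04, -2.77467691e-06]), 'eef_pos': array([0.24518067, 0.57402026, 0.2301342 ]), 'eef_rot': array([-1.79869187e+02, -1.43806904e-02,  1.56863894e+02]), 'ft_force': array([-0.77471266, -0.31806665,  0.4221689 ]), 'moment': array([ 0.02185147, -0.03403664,  0.02956703]), 'gripper_width': 0.9962665970587481}
side {'fx': 369.56993220477636, 'fy': 369.56993220477636, 'cx': 253.1643620849299, 'cy': 191.21097526366495, 'position': array([ 0.05953811, -0.84277141,  0.95972346]), 'orientation': array([ 46.15098762,  -0.67941474, -20.2108911 ])}
top {'fx': 387.1160767219734, 'fy': 387.1160767219734, 'cx': 254.95098768688715, 'cy': 192.73868952165088, 'position': array([0.30157642, 0.00555687, 1.21056906]), 'orientation': array([  3.91514574,   0.2623845 , -88.53943523])}
```

View pics/top0b.png

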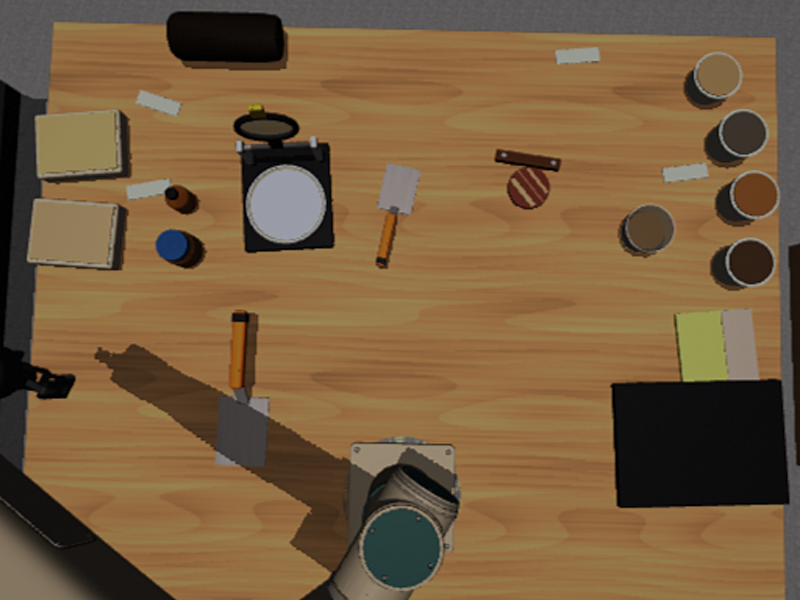

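View pics/side0b.png

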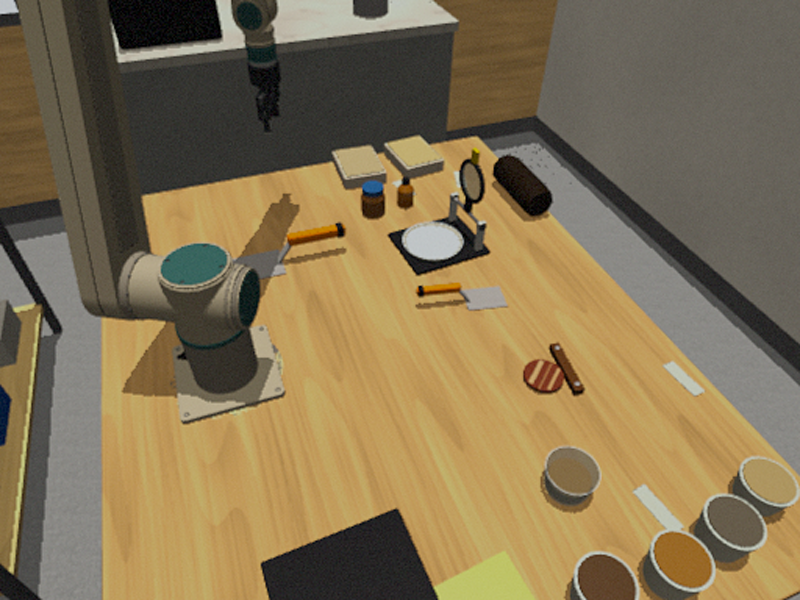

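The top view (scaled to 800x600) shows:
- **Slice:** (528,187), with the stop at (528,160).
- **Stand:** (288,197). The magnifier is upright, with its tab at (256,108).
- **Leave alone:** jar (178,247), vial (180,198), tub (648,228).
- **Lifter candidates:** (392,215), with a blade about 70x95 mm, and (243,390), with a blade about 100x135 mm. The smaller one at (392,215) fits the description.

Next I'll measure and confirm with a crop.

```bash
cat > h.py <<'E'
import numpy as np, cv2
from scipy.spatial.transform import Rotation as R
from bench import status,eyes
def snap(n):
    s=status.get_state(); d=eyes.snapshot(n); d["s"]=s
    d["bgr"]=cv2.cvtColor(d["frame"],cv2.COLOR_RGB2BGR)
    if n=="wrist":
        T=np.eye(4);T[:3,:3]=R.from_euler("xyz",s["eef_rot"],degrees=True).as_matrix();T[:3,3]=s["eef_pos"]
        M=T@d["tool_from_camera"]; d["Rm"]=M[:3,:3];d["p"]=M[:3,3];d["fish"]=True
    else:
        d["Rm"]=R.from_euler("xyz",d["orientation"],degrees=True).as_matrix();d["p"]=np.array(d["position"]);d["fish"]=False
    return d
def ray(d,uv):
    uv=np.atleast_2d(uv).astype(float)
    x=(uv[:,0]-d["cx"])/d["fx"];y=(uv[:,1]-d["cy"])/d["fy"]
    if d["fish"]:
        r=np.hypot(x,y)+1e-12; v=np.c_[x/r*np.sin(r),y/r*np.sin(r),np.cos(r)]
    else: v=np.c_[x,y,np.ones_like(x)]
    return (v*[1,-1,-1])@d["Rm"].T
def onz(d,uv,z):
    v=ray(d,uv); return d["p"]+v*((z-d["p"][2])/v[:,2])[:,None]
def proj(d,P):
    c=(np.atleast_2d(P)-d["p"])@d["Rm"]*[1,-1,-1]
    if d["fish"]:
        r=np.hypot(c[:,0],c[:,1]);k=np.arctan2(r,c[:,2])/(r+1e-12);x,y=c[:,0]*k,c[:,1]*k
    else: x,y=c[:,0]/c[:,2],c[:,1]/c[:,2]
    return np.c_[x*d["fx"]+d["cx"],y*d["fy"]+d["cy"]]
def blobs(d,lo,hi,box,z,mina=30):
    """HSV blobs in pixel box (u0,v0,u1,v1), minAreaRect of contour cast on plane z (mm)"""
    h=cv2.cvtColor(d["bgr"],cv2.COLOR_BGR2HSV);m=cv2.inRange(h,np.array(lo),np.array(hi))
    k=np.zeros_like(m);u0,v0,u1,v1=box;k[v0:v1,u0:u1]=255;m&=k
    out=[]
    for c in cv2.findContours(m,cv2.RETR_EXTERNAL,cv2.CHAIN_APPROX_NONE)[0]:
        if cv2.contourArea(c)<mina: continue
        w=onz(d,c[:,0],z)[:,:2]*1000
        r=cv2.minAreaRect(w.astype(np.float32)); out.append((r,c[:,0].mean(0),cv2.boxPoints(r)))
    return sorted(out,key=lambda o:-o[0][1][0]*o[0][1][1])
def show(o,t):
    for r,c,b in o[:4]: print(t,"c",np.round(r[0],1),"size",np.round(r[1],1),"ang",round(r[2],1),"px",c.round(0))
E
python3 - <<'E'
from h import *
d=snap("top")
show(blobs(d,(5,150,90),(20,255,255),(235,130,260,175),.055),"handle")
show(blobs(d,(0,0,110),(180,60,255),(238,98,275,140),.002),"blade")
show(blobs(d,(0,90,20),(180,255,120),(315,92,362,112),.018),"stop")
show(blobs(d,(0,100,40),(8,255,255),(315,104,360,136),.014),"slice")
show(blobs(d,(0,0,110),(180,70,255),(155,95,215,165),.023),"dish")
show(blobs(d,(0,0,0),(180,255,45),(150,90,216,165),.012),"base")
h=cv2.cvtColor(d["bgr"],cv2.COLOR_BGR2HSV)
for p in [(245,150),(255,120),(338,119),(338,102),(180,130),(330,119)]: print(p,h[p[1],p[0]])
a=d["bgr"]
cv2.imwrite("pics/c1.png",np.vstack([cv2.resize(a[90:180,150:280],(780,540//1),interpolation=cv2.INTER_CUBIC)]))
c=cv2.resize(a[90:180,225:365],(0,0),fx=5.6,fy=5.6,interpolation=cv2.INTER_CUBIC);cv2.imwrite("pics/c2.png",c)
E
```

```text
handle c [509.3  40.4] size [21.7 88.5] ang 81.2 px [247. 150.]
blade c [614.4  19.5] size [69.4 93.2] ang 79.2 px [255. 121.]
stop c [ 665.  -236.8] size [134.4  46.9] ang 82.2 px [336. 104.]
slice c [ 620.9 -244.6] size [80.4 38. ] ang 36.9 px [339. 119.]
slice c [ 598.2 -217.6] size [67.2 19.8] ang 39.2 px [331. 126.]
slice c [ 642.3 -266.3] size [55.5 12.4] ang 39.0 px [346. 113.]
dish c [573.  243.5] size [154.1 156.4] ang 47.0 px [182. 130.]
base c [593.5 245.1] size [224.7 180.6] ang 5.0 px [183. 125.]
(245, 150) [ 14 214 149]
(255, 120) [  7  17 139]
(338, 119) [  7 166  83]
(338, 102) [ 10 178  56]
(180, 130) [114  21 167]
(330, 119) [ 18 113 136]
```

View pics/c2.png

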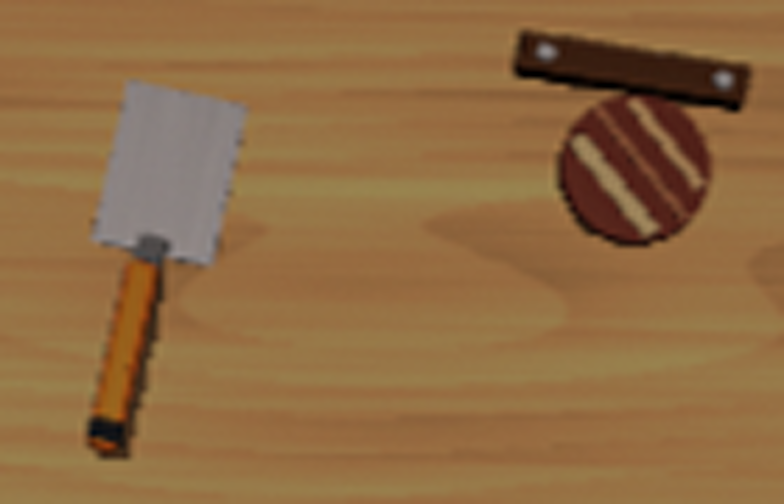

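The crop confirms the lifter: light blade at (165,170), riser, and an orange handle with a black tip. The slice is at (635,168) with the stop just beyond it, at about yaw -8. Next I'll fit these properly and work out the first move.

```bash
cat >> h.py <<'E'
D=np.diag([-1.,1,-1])
def tcp_for(O,yaw,pitch=0,slip=0):
    """tool pose that puts lifter origin O (mm) at yaw, pitch (nose down +)"""
    L=R.from_euler("ZY",[yaw,pitch],degrees=True).as_matrix(); t=L@D
    return np.array(O)+L@np.array([-145+slip,0,45.])+19*t[:,2], t
def delta(P,t,say=""):
    s=status.get_state(); T=R.from_euler("xyz",s["eef_rot"],degrees=True).as_matrix()
    dp=T.T@(np.array(P)-1000*s["eef_pos"]); rv=R.from_matrix(T.T@t).as_rotvec(degrees=True)
    print(say,"dp",dp.round(1).tolist(),"rot",rv.round(2).tolist()); return dp,rv
def now():
    s=status.get_state(); T=R.from_euler("xyz",s["eef_rot"],degrees=True).as_matrix(); L=T@D
    O=1000*s["eef_pos"]-19*T[:,2]+L@np.array([145,0,-45.])
    e=R.from_matrix(L).as_euler("ZYX",degrees=True)
    print("t",round(s["time"],2),"tcp",(1000*s["eef_pos"]).round(1),"O",O.round(1),"yaw,pitch,roll",e.round(2),"F",s["ft_force"].round(1),"M",s["moment"].round(2),"w",round(s["gripper_width"]*85.4,1),"q",s["q"].round(0)); return O,e
E
python3 - <<'E'
from h import *
d=snap("top")
c=lambda u,v:np.array([[225+u/5.6-.4,90+v/5.6-.4]])
b1,b2=onz(d,c(521,32),.018)[0],onz(d,c(749,66),.018)[0]
f1,f2=onz(d,c(516,74),0)[0],onz(d,c(740,108),0)[0]
print("stop back",b1*1000,b2*1000,"front foot",f1*1000,f2*1000)
for a,b in((b1,b2),(f1,f2)): print(np.degrees(np.arctan2(a[0]-b[0],-(a[1]-b[1]))), np.linalg.norm(a-b))
print("slice",onz(d,c(635,169),.012)*1000)
print("blade corners",[ (onz(d,c(*p),.002)[0]*1000).round(0) for p in((130,80),(245,103),(212,266),(93,242))])
P,t=tcp_for([661,10.4,0],-11); P[2]=160
delta(P,t)
E
```

```text
stop back [ 694.47683388 -175.83506964   18.        ] [ 678.12767095 -303.60964523   18.        ] front foot [ 675.99448841 -176.0857364     0.        ] [ 659.40442213 -303.35343698    0.        ]
172.70844319970863 0.12881629281549514
172.57304910996905 0.12834445024802635
slice [[ 619.62345809 -241.7522681    12.        ]]
blade corners [array([667.,  43.,   2.]), array([655., -22.,   2.]), array([561.,  -6.,   2.]), array([573.,  62.,   2.])]
 dp [-462.0, -385.6, 71.1] rot [-0.08, -0.02, -12.13]
```

Call:
play_rows(dp=[[-30,-25,4],[-75,-62,10],[-115,-96,18],[-150,-125,24],[-185,-155,30],[-215,-180,35],[-235,-196,38],[-240,-200,40]], delta_rot=[[0,0,0],[0,0,-1],[0,0,-2],[0,0,-3],[0,0,-4],[0,0,-5],[0,0,-6],[0,0,-6]], jaw=60)

```text
time: 1.0
eef_pos: [0.3881, 0.2937, 0.1904]
eef_rot: [-179.9, -0.0, 162.7]
ft_force: [-0.1, 0.4, -0.4]
gripper_width: 0.707
```

```bash
python3 - <<'E'
from h import *
now()
P,t=tcp_for([661,10.4,0],-11); P[2]=160
delta(P,t)
E
```

```text
t 1.0 tcp [388.1 293.7 190.4] O [526.4 250.5 164.3] yaw,pitch,roll [-17.34   0.02  -0.13] F [-0.1  0.4 -0.4] M [ 0.09 -0.02 -0.06] w 60.4 q [ 30.   3. -21.  65.  -0.  47.]
 dp [-200.9, -205.0, 30.8] rot [-0.13, -0.03, -6.34]
```

Call:
play_rows(dp=[[-30,-31,4],[-65,-67,10],[-100,-102,16],[-135,-138,22],[-165,-168,26],[-190,-194,29],[-201,-205,31],[-201,-205,31]], delta_rot=[[0,0,0],[0,0,-1],[0,0,-2],[0,0,-3],[0,0,-4],[0,0,-5],[0,0,-6.3],[-0.1,0,-6.3]])

```text
time: 1.8
eef_pos: [0.52, 0.037, 0.1595]
eef_rot: [-180.0, -0.0, 168.8]
ft_force: [0.1, 1.0, 0.1]
gripper_width: 0.706
```

```bash
python3 - <<'E'
from h import *
now()
d=snap("wrist"); print(d["bgr"].shape,d["fx"],d["p"])
a=d["bgr"].copy()
for P,col in (([.5188,.0381,.055],(0,255,0)),([.661,.0104,.002],(0,255,0)),([.666,-.238,0],(255,0,0)),([.6196,-.242,.014],(255,255,0))):
    u=proj(d,P)[0]; print(P,u.round(0)); cv2.circle(a,tuple(int(x) for x in u),3,col,1)
cv2.imwrite("pics/w1.png",cv2.resize(a,(800,600),interpolation=cv2.INTER_CUBIC)); cv2.imwrite("pics/w1raw.png",d["bgr"])
E
```

```text
t 1.8 tcp [520.   37.  159.5] O [662.2   8.9 133.4] yaw,pitch,roll [-1.119e+01  2.000e-02 -1.000e-02] F [0.1 1.  0.1] M [ 0.02  0.07 -0.01] w 60.3 q [ -3.   8. -20.  62.  -0.   8.]
(384, 512, 3) 297.3186396354542 [0.45204184 0.04993766 0.30218797]
[0.5188, 0.0381, 0.055] [257. 190.]
[0.661, 0.0104, 0.002] [257. 294.]
[0.666, -0.238, 0] [ 90. 311.]
[0.6196, -0.242, 0.014] [ 70. 290.]
```

View pics/w1.png

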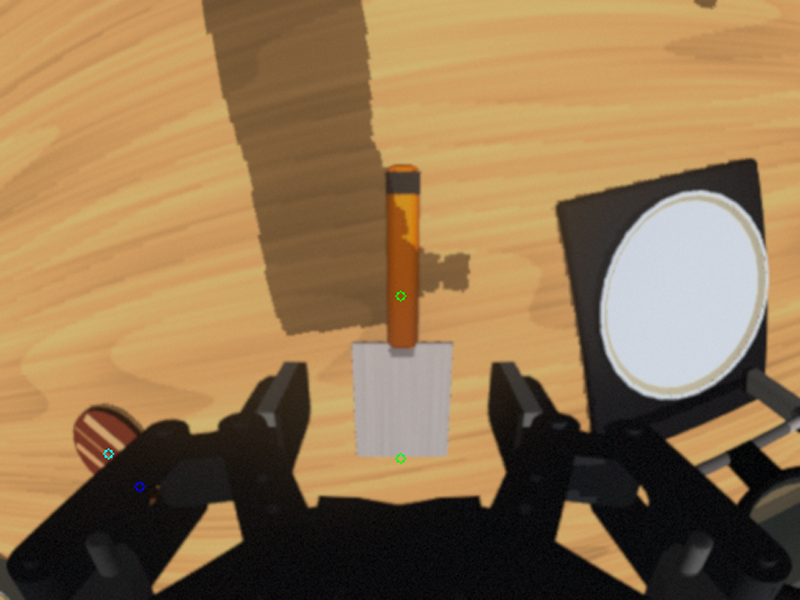

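The overlay matches: the blade's front edge is at (400,458) and the handle is centred at (402,296). I'll go down and grip.

Call:
play_rows(dp=[[0,0,20],[0,0,50],[0,0,85],[0,0,110],[0,0,125],[0,0,132],[0,0,133],[0,0,133]], delta_rot=[[0,0,0],[0,0,0],[0,0,0],[0,0,0],[0,0,0],[0,0,0],[0,0,0],[0,0,0]])

```text
time: 2.65
eef_pos: [0.5194, 0.0389, 0.0272]
eef_rot: [180.0, -0.0, 168.9]
ft_force: [-0.4, -0.2, -0.3]
gripper_width: 0.707
```

Call:
play_rows(dp=[[0,0,0],[0,0,0],[0,0,0],[0,0,0],[0,0,0],[0,0,0],[0,0,0],[0,0,0]], delta_rot=[[0,0,0],[0,0,0],[0,0,0],[0,0,0],[0,0,0],[0,0,0],[0,0,0],[0,0,0]], jaw=5, force=80)

```text
time: 3.45
eef_pos: [0.5201, 0.0389, 0.0281]
eef_rot: [179.9, 0.1, 168.9]
ft_force: [-0.6, 0.6, 6.1]
gripper_width: 0.2
```

```bash
python3 - <<'E'
from h import *
now()
E
```

```text
t 3.45 tcp [520.1  38.9  28.1] O [662.4  11.    2.2] yaw,pitch,roll [-11.08  -0.06   0.06] F [-0.6  0.6  6.1] M [0.06 0.11 0.05] w 17.1 q [ -3.  17. -28.  45.   0.   8.]
```

```bash
python3 - <<'E'
from h import *
O,e=now()
P,t=tcp_for([662.4,11,52],-11); delta(P,t,"up")
P,t=tcp_for([550,-233,42],-7.4); delta(P,t,"over")
E
```

```text
t 3.45 tcp [520.1  38.9  28.1] O [662.4  11.    2.2] yaw,pitch,roll [-11.08  -0.06   0.06] F [-0.6  0.6  6.1] M [0.06 0.11 0.05] w 17.1 q [ -3.  17. -28.  45.   0.   8.]
up dp [-0.1, -0.2, -49.9] rot [0.06, 0.06, -0.08]
over dp [63.0, -270.3, -40.3] rot [0.06, 0.06, -3.68]
```

Call:
play_rows(dp=[[0,0,-15],[0,0,-35],[5,-20,-45],[15,-55,-45],[25,-95,-45],[35,-135,-45],[45,-165,-45],[50,-180,-45]], delta_rot=[[0,0,0],[0,0,0],[0,0,0],[0,0,-1],[0,0,-1.5],[0,0,-2],[0,0,-3],[0,0,-3.6]])

```text
time: 4.25
eef_pos: [0.4342, -0.1298, 0.0722]
eef_rot: [180.0, -0.1, 172.4]
ft_force: [0.1, 0.1, -2.0]
gripper_width: 0.199
```

```bash
python3 - <<'E'
from h import *
O,e=now()
P,t=tcp_for([550,-233,32],-7.4); delta(P,t,"over")
E
```

```text
t 4.25 tcp [ 434.2 -129.8   72.2] O [ 577.9 -149.    46.1] yaw,pitch,roll [-7.61  0.05  0.04] F [ 0.1  0.1 -2. ] M [0.02 0.08 0.03] w 17.0 q [-25.   7. -34.  49.   0. -17.]
over dp [16.5, -87.5, 14.2] rot [0.04, -0.05, -0.21]
```

Call:
play_rows(dp=[[3,-15,2],[7,-38,6],[11,-60,10],[14,-78,13],[16,-86,14],[16.5,-87.5,14],[16.5,-87.5,14],[16.5,-87.5,14]], delta_rot=[[0,0,0],[0,0,0],[0,0,0],[0,0,-0.2],[0,0,-0.2],[0,0,-0.2],[0,0,-0.2],[0,0,-0.2]])

```text
time: 5.05
eef_pos: [0.4063, -0.2136, 0.0582]
eef_rot: [179.9, -0.1, 172.6]
ft_force: [0.2, 1.0, -2.4]
gripper_width: 0.193
```

```bash
python3 - <<'E'
from h import *
O,e=now()
d=snap("wrist"); d2=snap("top"); a=d["bgr"].copy()
L=lambda s,n: np.array([.6196,-.242,0])+s*np.array([.9917,-.1288,0])+n*np.array([.1288,.9917,0])
for P,col in ((O/1000,(0,255,0)),([.666,-.238,0],(255,0,0)),([.6196,-.242,.014],(255,255,0))):
    u=proj(d,P)[0]; cv2.circle(a,tuple(int(x) for x in u),3,col,1)
b=d2["bgr"].copy()
for P,col in ((O/1000,(0,255,0)),([.666,-.238,0],(255,0,0)),([.6196,-.242,.014],(255,255,0))):
    u=proj(d2,P)[0]; cv2.circle(b,tuple(int(x) for x in u),1,col,-1)
A=cv2.resize(a,(400,300),interpolation=cv2.INTER_AREA);A=cv2.resize(a[150:384,100:412],(400,300))
B=cv2.resize(b[85:175,290:410],(400,300),interpolation=cv2.INTER_CUBIC)
cv2.imwrite("pics/w2.png",np.hstack([A,B]))
P,t=tcp_for([550,-233,6],-7.4); delta(P,t,"down flat")
P,t=tcp_for([550,-233,2.2],-7.4,1.5); delta(P,t,"down pitched")
E
```

```text
t 5.05 tcp [ 406.3 -213.6   58.2] O [ 550.  -232.2   32. ] yaw,pitch,roll [-7.37  0.07  0.06] F [ 0.2  1.  -2.4] M [0.03 0.11 0.02] w 16.5 q [-36.   9. -34.  48.   0. -28.]
down flat dp [0.1, -0.7, 26.2] rot [0.05, -0.05, 0.05]
down pitched dp [-0.6, -0.7, 26.2] rot [0.05, 1.45, 0.05]
```

View pics/w2.png

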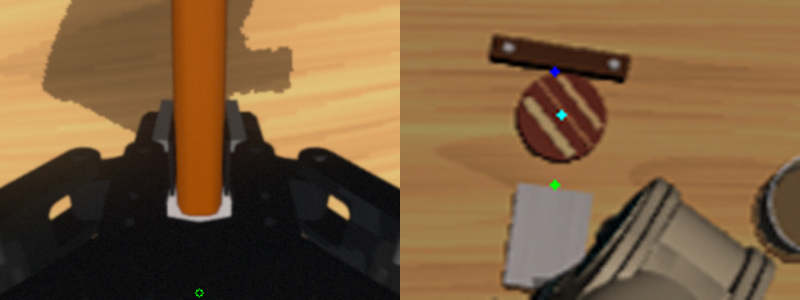

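Right half: the blade's front edge centre is at (554,189), the slice centre at (561,116) and the stop face at (555,72), so they line up. I'll lower with the nose slightly down.

Call:
play_rows(dp=[[0,0,6],[0,0,14],[0,-0.5,20],[-0.6,-0.7,24],[-0.6,-0.7,26],[-0.6,-0.7,26]], delta_rot=[[0,0.4,0],[0,1,0],[0,1.4,0],[0,1.4,0],[0,1.4,0],[0,1.4,0]])

```text
time: 5.75
eef_pos: [0.4068, -0.2143, 0.032]
eef_rot: [179.9, -1.5, 172.7]
ft_force: [0.1, -0.1, -0.9]
gripper_width: 0.198
```

```bash
python3 - <<'E'
from h import *
O,e=now()
for k in (30,60,100,114):
    P,t=tcp_for([550+.9917*k,-232.6-.1288*k,2.2],-7.4,1.5); delta(P,t,k)
E
```

```text
t 5.75 tcp [ 406.8 -214.3   32. ] O [ 549.9 -232.7    2.2] yaw,pitch,roll [-7.34  1.47  0.08] F [ 0.1 -0.1 -0.9] M [0.07 0.03 0.03] w 16.9 q [-35.  12. -34.  46.  -1. -28.]
30 dp [-30.1, 0.2, -0.8] rot [0.08, 0.03, 0.06]
60 dp [-60.1, 0.2, -1.6] rot [0.08, 0.03, 0.06]
100 dp [-100.0, 0.2, -2.6] rot [0.08, 0.03, 0.06]
114 dp [-114.0, 0.2, -3.0] rot [0.08, 0.03, 0.06]
```

Call:
play_rows(dp=[[0,0,1],[0,0,2],[0,0,2]], delta_rot=[[0,0,0],[0,0,0],[0,0,0]])

```text
time: 6.05
eef_pos: [0.4069, -0.2145, 0.0304]
eef_rot: [179.9, -1.4, 172.6]
ft_force: [-1.7, 1.0, 4.1]
gripper_width: 0.196
```

Call:
play_rows(dp=[[-4,0,0],[-9,0,0],[-15,0,-0.3],[-21,0,-0.5],[-25,0,-0.6],[-26,0,-0.6]], delta_rot=[[0,0,0],[0,0,0],[0,0,0],[0,0,0],[0,0,0],[0,0,0]])

```text
time: 6.65
eef_pos: [0.4336, -0.2182, 0.0305]
eef_rot: [180.0, -1.4, 172.7]
ft_force: [-1.7, -0.4, 3.1]
gripper_width: 0.194
```

```bash
python3 - <<'E'
from h import *
O,e=now()
E
```

```text
t 6.65 tcp [ 433.6 -218.2   30.5] O [ 576.8 -236.6    0.9] yaw,pitch,roll [-7.34  1.4   0.03] F [-1.7 -0.4  3.1] M [-0.08  0.   -0.02] w 16.6 q [-34.  14. -31.  46.  -1. -27.]
```

Call:
play_rows(dp=[[-4,0,0.3],[-9,0,0.3],[-14,0,0.2],[-19,0,0],[-24,0,-0.1],[-29,0,-0.2],[-34,0,-0.4],[-38,0,-0.5]], delta_rot=[[0,0,0],[0,0,0],[0,0,0],[0,0,0],[0,0,0],[0,0,0],[0,0,0],[0,0,0]])

```text
time: 7.45
eef_pos: [0.4709, -0.2228, 0.03]
eef_rot: [180.0, -1.5, 172.7]
ft_force: [-5.9, -0.2, 5.8]
gripper_width: 0.192
```

```bash
python3 - <<'E'
from h import *
O,e=now()
E
```

```text
t 7.45 tcp [ 470.9 -222.8   30. ] O [ 6.140e+02 -2.412e+02  2.000e-01] yaw,pitch,roll [-7.34  1.5   0.04] F [-5.9 -0.2  5.8] M [ 0.01  0.41 -0.  ] w 16.4 q [-32.  17. -27.  47.  -1. -25.]
```

Call:
play_rows(dp=[[-4,0,0.1],[-9,0,0],[-14,0,-0.1],[-19,0,-0.3],[-24,0,-0.4],[-29,0,-0.5],[-34,0,-0.7],[-38,0,-0.8]], delta_rot=[[0,0,0],[0,0,0],[0,0,0],[0,0,0],[0,0,0],[0,0,0],[0,0,0],[0,0,0]])

```text
time: 8.25
eef_pos: [0.5077, -0.2274, 0.0298]
eef_rot: [180.0, -1.6, 172.6]
ft_force: [-5.6, 0.7, 6.5]
gripper_width: 0.198
```

```bash
python3 - <<'E'
from h import *
O,e=now()
d2=snap("top"); b=d2["bgr"].copy()
B=cv2.resize(b[85:145,310:390],(800,600),interpolation=cv2.INTER_CUBIC)
d3=snap("side"); u=proj(d3,[.62,-.242,.01])[0].astype(int);C=cv2.resize(d3["bgr"][u[1]-35:u[1]+35,u[0]-45:u[0]+45],(400,300),interpolation=cv2.INTER_CUBIC)
cv2.imwrite("pics/w3.png",np.hstack([cv2.resize(B,(400,300)),C]))
E
```

```text
t 8.25 tcp [ 507.7 -227.4   29.8] O [ 6.507e+02 -2.458e+02 -3.000e-01] yaw,pitch,roll [-7.35  1.64  0.04] F [-5.6  0.7  6.5] M [0.04 0.52 0.01] w 16.9 q [-30.  20. -22.  49.  -1. -23.]
```

View pics/w3.png

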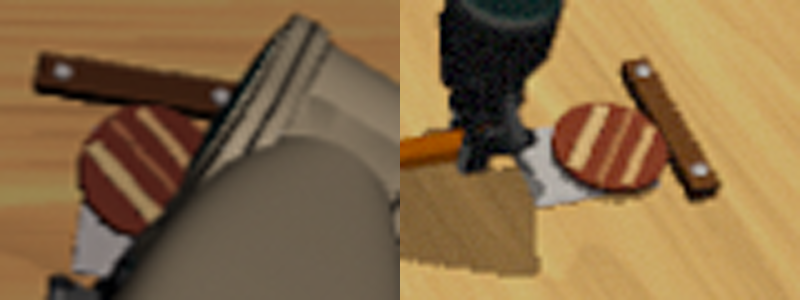

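The blade is under the slice (right half, slice at (610,145)) and the slice is against the stop. I'll push on the last stretch.

Call:
play_rows(dp=[[-3,0,0],[-6,0,0],[-9,0,-0.1],[-11,0,-0.2],[-12,0,-0.2],[-12,0,-0.2]], delta_rot=[[0,0,0],[0,0,0],[0,0,0],[0,0,0],[0,0,0],[0,0,0]])

```text
time: 8.95
eef_pos: [0.5196, -0.2289, 0.0299]
eef_rot: [180.0, -1.7, 172.7]
ft_force: [-5.8, 0.8, 6.8]
gripper_width: 0.194
```

```bash
python3 - <<'E'
from h import *
O,e=now()
P,t=tcp_for(O+[0,0,3.5],-7.4,-1.0); delta(P,t,"nose up")
P,t=tcp_for(O+[-2,0,25],-7.4,-2.0); delta(P,t,"lift")
E
```

```text
t 8.95 tcp [ 519.6 -228.9   29.9] O [ 6.626e+02 -2.473e+02 -3.000e-01] yaw,pitch,roll [-7.35  1.67  0.04] F [-5.8  0.8  6.8] M [ 0.06  0.38 -0.02] w 16.6 q [-30.  21. -20.  50.  -1. -23.]
nose up dp [1.2, 0.1, 3.3] rot [0.04, -2.67, 0.05]
lift dp [4.1, -0.1, -15.6] rot [0.04, -3.67, 0.05]
```

Call:
play_rows(dp=[[0.3,0,0.5],[0.8,0,0],[1.5,0,-1],[2,0,-3],[3,0,-6],[3.5,0,-9],[4,0,-13],[4,0,-15.6]], delta_rot=[[0,-0.7,0],[0,-1.5,0],[0,-2.2,0],[0,-2.8,0],[0,-3.3,0],[0,-3.6,0],[0,-3.6,0],[0,-3.6,0]])

```text
time: 9.75
eef_pos: [0.5163, -0.2286, 0.0462]
eef_rot: [180.0, 2.0, 172.6]
ft_force: [0.3, 0.4, -2.9]
gripper_width: 0.197
```

Call:
play_rows(dp=[[0,0,-4],[0,0,-10],[0,0,-17],[0,0,-25],[0,0,-32],[0,0,-37],[0,0,-40],[0,0,-40]], delta_rot=[[0,0,0],[0,0,0],[0,0,0],[0,0,0],[0,0,0],[0,0,0],[0,0,0],[0,0,0]])

```text
time: 10.55
eef_pos: [0.5153, -0.2287, 0.0868]
eef_rot: [180.0, 2.0, 172.6]
ft_force: [-0.1, -0.5, -3.5]
gripper_width: 0.195
```

```bash
python3 - <<'E'
from h import *
O,e=now()
d2=snap("top"); d3=snap("side"); 
u=proj(d3,[.62,-.242,.07])[0].astype(int);C=cv2.resize(d3["bgr"][u[1]-45:u[1]+45,u[0]-60:u[0]+60],(400,300),interpolation=cv2.INTER_CUBIC)
u=proj(d2,[.62,-.242,.07])[0].astype(int);B=cv2.resize(d2["bgr"][u[1]-45:u[1]+45,u[0]-60:u[0]+60],(400,300),interpolation=cv2.INTER_CUBIC)
cv2.imwrite("pics/w4.png",np.hstack([B,C]))
E
```

```text
t 10.55 tcp [ 515.3 -228.7   86.8] O [ 659.9 -247.4   65.9] yaw,pitch,roll [-7.35 -2.02  0.  ] F [-0.1 -0.5 -3.5] M [-0.03  0.32 -0.03] w 16.6 q [-31.  15. -21.  52.   1. -24.]
```

View pics/w4.png

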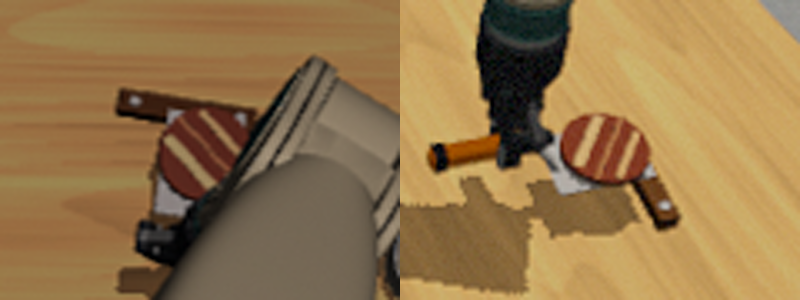

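The slice sits on the raised blade (side view at (605,148)), well inside its edges. Now I'll carry it smoothly.

Call:
play_rows(dp=[[1,4,-0.2],[3,12,-0.5],[6.5,25,-1],[11,43,-2],[15,60,-2.5],[19,75,-3],[22,86,-4],[23,90.6,-4]], delta_rot=[[0,0,-0.1],[0,0,-0.3],[0,0,-0.7],[0,0,-1.1],[0,0,-1.6],[0,0,-2],[0,0,-2.3],[0,0,-2.4]])

```text
time: 11.45
eef_pos: [0.503, -0.1338, 0.0894]
eef_rot: [-180.0, 1.9, 175.2]
ft_force: [-0.7, -0.6, -3.3]
gripper_width: 0.195
```

Call:
play_rows(dp=[[1,4,-0.2],[3,12,-0.5],[5.5,26,-1],[9,43,-2],[13,60,-2.5],[16,76,-3],[18,87,-4],[19.5,91.5,-4]], delta_rot=[[0,0,-0.1],[0,0,-0.3],[0,0,-0.7],[0,0,-1.1],[0,0,-1.6],[0,0,-2],[0,0,-2.3],[0,0,-2.4]])

```text
time: 12.25
eef_pos: [0.491, -0.0398, 0.0927]
eef_rot: [-179.9, 1.9, 177.6]
ft_force: [-0.2, -0.8, -2.3]
gripper_width: 0.194
```

Call:
play_rows(dp=[[1,4,-0.2],[2,12,-0.5],[4,26,-1],[7,43,-2],[10,61,-2.5],[13,76,-3],[15,87,-4],[15.6,92,-4]], delta_rot=[[0,0,-0.1],[0,0,-0.3],[0,0,-0.7],[0,0,-1.1],[0,0,-1.6],[0,0,-2],[0,0,-2.3],[0,0,-2.4]])

```text
time: 13.05
eef_pos: [0.4788, 0.0539, 0.0961]
eef_rot: [-179.8, 1.9, -179.9]
ft_force: [0.4, -0.6, -3.4]
gripper_width: 0.196
```

```bash
python3 - <<'E'
from h import *
O,e=now()
P,t=tcp_for([603,246,80],4.5,-2); delta(P,t)
d=snap("top")
o=blobs(d,(0,0,110),(180,70,255),(155,95,215,165),.023)
show(o,"dish")
# post tops (grey) and base corners
cv2.imwrite("pics/stand.png",cv2.resize(d["bgr"][60:165,140:245],(600,600),interpolation=cv2.INTER_CUBIC))
E
```

```text
t 13.05 tcp [478.8  53.9  96.1] O [624.6  54.2  75. ] yaw,pitch,roll [ 0.13 -1.93 -0.17] F [ 0.4 -0.6 -3.4] M [-0.    0.31  0.04] w 16.8 q [ -1.   7. -30.  51.  -0.  -1.]
 dp [20.6, 180.7, -6.0] rot [-0.32, -0.08, -4.37]
dish c [573.2 238.5] size [165.9 155.7] ang 86.4 px [189. 131.]
```

View pics/stand.png

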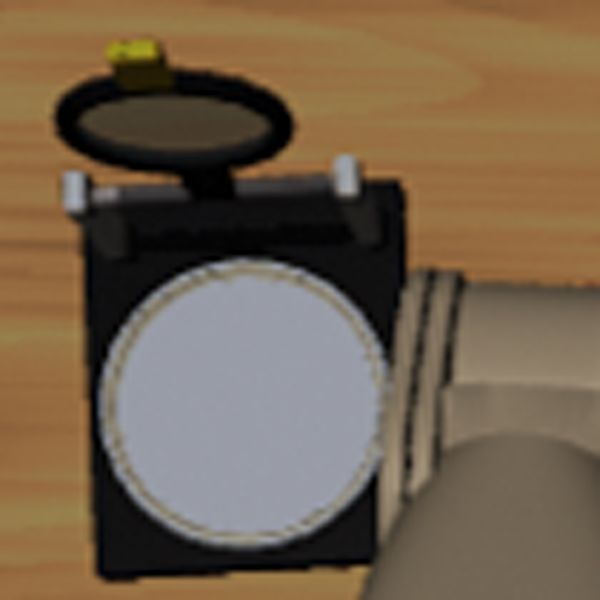

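The stand crop shows the dish centre at (245,405), post tops at (75,190) and (347,175), and the tab at (135,65). The head leans back slightly.

```bash
python3 - <<'E'
from h import *
d=snap("top")
c=lambda u,v:np.array([[140+u/5.714-.4,60+v/5.714-.4]])
p1,p2=onz(d,c(75,185),.098)[0],onz(d,c(347,168),.098)[0]
v=p1-p2; print("posts",p1*1e3,p2*1e3,np.linalg.norm(v),"yaw",np.degrees(np.arctan2(-v[0],v[1])))
D0=onz(d,c(245,405),.021)[0]; print("dish",D0*1e3)
for z in (.235,.255,.263): print("tab",z,onz(d,c(135,50),z)*1e3)
m=(p1+p2)/2; print("mid",m*1e3, "dist", np.hypot(*(m-D0)[:2]), "dir", np.degrees(np.arctan2(*(m-D0)[[1,0]])))
E
```

```text
posts [666.50328698 320.25566137  98.        ] [678.76527986 180.72508724  98.        ] 0.1400683318458521 yaw 5.022269605980875
dish [571.59957752 243.87580029  21.        ]
tab 0.235 [[684.51425551 257.04120801 235.        ]]
tab 0.255 [[676.66370228 251.88556393 255.        ]]
tab 0.263 [[673.52348099 249.82330629 263.        ]]
mid [672.63428342 250.49037431  98.        ] dist 0.1012509969597903 dir 3.7457139074530885
```

Call:
play_rows(dp=[[1,4,0],[2,12,-0.5],[3.5,26,-1],[5.5,43,-2],[7.5,61,-2.5],[9,76,-3],[11,87,-3],[11.5,91,-3]], delta_rot=[[0,0,-0.1],[0,0,-0.3],[0,0,-0.7],[0,0,-1.1],[0,0,-1.5],[0,0,-1.9],[0,0,-2.1],[0,0,-2.2]])

```text
time: 13.95
eef_pos: [0.4669, 0.1456, 0.0983]
eef_rot: [-179.8, 1.9, -177.6]
ft_force: [-0.6, -0.1, -3.6]
gripper_width: 0.195
```

Call:
play_rows(dp=[[1,4,0],[2,12,-0.5],[3,25,-1],[4,42,-2],[5,59,-2.5],[6.5,75,-3],[7.5,85,-3],[8,89.5,-3]], delta_rot=[[0,0,-0.1],[0,0,-0.3],[0,0,-0.7],[0,0,-1.1],[0,0,-1.5],[0,0,-1.9],[0,0,-2.1],[0,0,-2.2]])

```text
time: 14.75
eef_pos: [0.4549, 0.2358, 0.1007]
eef_rot: [-179.7, 1.9, -175.3]
ft_force: [-0.1, -0.2, -3.3]
gripper_width: 0.192
```

```bash
python3 - <<'E'
from h import *
O,e=now()
E
```

```text
t 14.75 tcp [454.9 235.8 100.7] O [600.2 247.5  79.5] yaw,pitch,roll [ 4.68 -1.91 -0.31] F [-0.1 -0.2 -3.3] M [-0.02  0.3  -0.01] w 16.4 q [ 21.  10. -26.  52.  -1.  16.]
```

```bash
python3 - <<'E'
from h import *
for O,p in (([598,246,60],4),([598,246,36],11),([598,246,24],16)):
    P,t=tcp_for(O,5,p); delta(P,t,p)
E
```

```text
4 dp [-0.5, -2.3, 4.7] rot [-0.31, 5.9, -0.34]
11 dp [-5.7, -2.2, 11.7] rot [-0.29, 12.9, -0.36]
16 dp [-10.8, -2.2, 12.1] rot [-0.27, 17.9, -0.37]
```

Call:
play_rows(dp=[[0,-0.5,1],[0,-1,2.5],[-0.5,-2,4],[-1,-2.2,5.5],[-2,-2.2,7.5],[-3.5,-2.2,9.5],[-5,-2.2,11],[-5.7,-2.2,11.7]], delta_rot=[[0,1,0],[-0.1,2.7,-0.1],[-0.2,4.7,-0.2],[-0.3,6.7,-0.3],[-0.3,8.7,-0.35],[-0.3,10.7,-0.35],[-0.3,12.3,-0.35],[-0.3,12.9,-0.35]])

```text
time: 15.55
eef_pos: [0.4624, 0.2336, 0.0888]
eef_rot: [180.0, -11.1, -175.1]
ft_force: [0.1, -0.2, -3.6]
gripper_width: 0.194
```

```bash
python3 - <<'E'
from h import *
now()
for O,p in (([598,246,24],15),([598,246,20],17)):
    P,t=tcp_for(O,5,p); delta(P,t,p)
E
```

```text
t 15.55 tcp [462.4 233.6  88.8] O [599.2 245.4  35.5] yaw,pitch,roll [ 4.92 11.05  0.  ] F [ 0.1 -0.2 -3.6] M [ 0.02 -0.11  0.08] w 16.5 q [ 18.  19. -17.  65.   3.  13.]
15 dp [-3.2, 0.5, 1.6] rot [0.02, 3.95, -0.08]
17 dp [-5.3, 0.5, 0.5] rot [0.02, 5.95, -0.08]
```

Call:
play_rows(dp=[[-0.7,0,0.5],[-1.5,0.3,1],[-2.5,0.5,1.3],[-3.5,0.5,1.3],[-4.5,0.5,0.9],[-5.3,0.5,0.5],[-5.3,0.5,0.5]], delta_rot=[[0,1,0],[0,2.2,0],[0,3.4,0],[0,4.6,0],[0,5.6,0],[0,5.9,0],[0,5.9,0]])

```text
time: 16.25
eef_pos: [0.4679, 0.2346, 0.0872]
eef_rot: [180.0, -16.9, -175.1]
ft_force: [-0.6, 0.0, -3.3]
gripper_width: 0.191
```

```bash
python3 - <<'E'
from h import *
now()
for O,p in (([598,246,18],18),([598,246,18],21),([598,246,18],24)):
    P,t=tcp_for(O,5,p); delta(P,t,p)
d2=snap("top"); d3=snap("side"); 
def crop(d,P,n):
    u=proj(d,P)[0].astype(int);return cv2.resize(d["bgr"][u[1]-int(.75*n):u[1]+int(.75*n),u[0]-n:u[0]+n],(400,300),interpolation=cv2.INTER_CUBIC)
cv2.imwrite("pics/w5.png",np.hstack([crop(d2,[.57,.24,.02],50),crop(d3,[.57,.24,.04],50)]))
E
```

```text
t 16.25 tcp [467.9 234.6  87.2] O [598.5 245.9  20.1] yaw,pitch,roll [ 4.92 16.95  0.  ] F [-0.6  0.  -3.3] M [ 0.02 -0.28 -0.01] w 16.3 q [ 18.  24. -11.  72.   4.  12.]
18 dp [-0.6, 0.0, -0.5] rot [0.03, 1.05, -0.08]
21 dp [-2.3, 0.0, -8.1] rot [0.03, 4.05, -0.08]
24 dp [-4.4, 0.0, -15.5] rot [0.03, 7.05, -0.08]
```

View pics/w5.png

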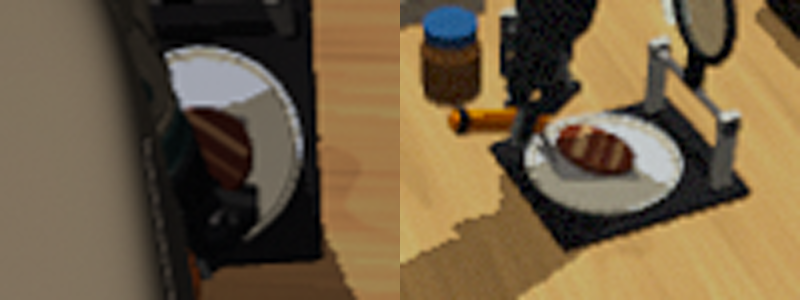

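The slice is still on the blade (side view at (595,148)), centred over the dish and clear of the jar. I'll tilt on slowly.

Call:
play_rows(dp=[[-0.3,0,0],[-0.6,0,-0.5],[-1.2,0,-3],[-1.8,0,-5.5],[-2.3,0,-8.1],[-2.3,0,-8.1],[-2.3,0,-8.1],[-2.3,0,-8.1]], delta_rot=[[0,0.5,0],[0,1,0],[0,2,0],[0,3,0],[0,4,0],[0,4,0],[0,4,0],[0,4,0]])

```text
time: 17.15
eef_pos: [0.4718, 0.2349, 0.0943]
eef_rot: [-180.0, -21.0, -175.1]
ft_force: [0.3, -0.5, -3.2]
gripper_width: 0.196
```

```bash
python3 - <<'E'
from h import *
now()
for O,p in (([598,246,18],22.5),([598,246,18],24),([598,246,18],26)):
    P,t=tcp_for(O,5,p); delta(P,t,p)
d=snap("side"); show(blobs(d,(0,100,40),(8,255,255),(int(proj(d,[.57,.24,.02])[0,0])-30,int(proj(d,[.57,.24,.02])[0,1])-25,int(proj(d,[.57,.24,.02])[0,0])+30,int(proj(d,[.57,.24,.02])[0,1])+25),.03,10),"red")
E
```

```text
t 17.15 tcp [471.8 234.9  94.3] O [597.4 245.7  18.1] yaw,pitch,roll [ 4.92 20.97 -0.  ] F [ 0.3 -0.5 -3.2] M [ 0.   -0.33 -0.02] w 16.7 q [17. 26. -8. 77.  4. 11.]
22.5 dp [-1.4, 0.1, -4.0] rot [0.03, 1.53, -0.07]
24 dp [-2.2, 0.1, -7.7] rot [0.03, 3.03, -0.07]
26 dp [-3.5, 0.1, -12.7] rot [0.03, 5.03, -0.07]
red c [561.7 263.6] size [68.5 55.3] ang 61.1 px [273. 150.]
```

Call:
play_rows(dp=[[-0.5,0,-1.3],[-1,0,-2.6],[-1.4,0,-4],[-1.8,0,-5.8],[-2.2,0,-7.7],[-2.2,0,-7.7],[-2.2,0,-7.7],[-2.2,0,-7.7]], delta_rot=[[0,0.5,0],[0,1,0],[0,1.5,0],[0,2.3,0],[0,3,0],[0,3,0],[0,3,0],[0,3,0]])

```text
time: 18.0
eef_pos: [0.4764, 0.2352, 0.1007]
eef_rot: [-180.0, -24.0, -175.1]
ft_force: [0.3, -0.2, -2.6]
gripper_width: 0.195
```

```bash
cat >> h.py <<'E'
def red():
    d=snap("side"); u=proj(d,[.57,.24,.02])[0].astype(int)
    show(blobs(d,(0,100,40),(8,255,255),(u[0]-30,u[1]-25,u[0]+30,u[1]+25),.03,10),"red")
E
python3 - <<'E'
from h import *
now(); red()
for O,p in (([598,246,18],25),([598,246,17],27)):
    P,t=tcp_for(O,5,p); delta(P,t,p)
E
```

```text
t 18.0 tcp [476.4 235.2 100.7] O [597.8 245.7  18. ] yaw,pitch,roll [ 4.920e+00  2.398e+01 -1.000e-02] F [ 0.3 -0.2 -2.6] M [ 0.02 -0.43  0.  ] w 16.7 q [17. 28. -4. 81.  5. 11.]
red c [581.5 251. ] size [51.1 58.6] ang 30.5 px [277. 152.]
red c [556.1 293.2] size [36.7 13.5] ang 57.0 px [268. 146.]
25 dp [-0.7, 0.1, -2.6] rot [0.03, 1.02, -0.07]
27 dp [-2.2, 0.1, -6.7] rot [0.03, 3.02, -0.07]
```

```bash
python3 - <<'E'
from h import *
for k in (10,25):
    P,t=tcp_for([598-k*.996,246-k*.087,18],5,25); delta(P,t,k)
E
```

```text
10 dp [8.4, 0.1, 1.4] rot [0.03, 1.02, -0.07]
25 dp [22.1, 0.1, 7.5] rot [0.03, 1.02, -0.07]
```

Call:
play_rows(dp=[[-0.7,0,-2.6],[1,0,-1.9],[3,0,-1],[6,0,0.3],[9,0,1.7],[13,0,3.4],[17,0,5.2],[20,0,6.5]], delta_rot=[[0,1,0],[0,1,0],[0,1,0],[0,1,0],[0,1,0],[0,1,0],[0,1,0],[0,1,0]])

```text
time: 18.85
eef_pos: [0.4548, 0.2334, 0.103]
eef_rot: [-180.0, -25.0, -175.1]
ft_force: [-0.3, -0.3, -2.0]
gripper_width: 0.194
```

```bash
python3 - <<'E'
from h import *
now(); red()
for k in (40,60,75):
    P,t=tcp_for([598-k*.996,246-k*.087,18],5,25); delta(P,t,k)
E
```

```text
t 18.85 tcp [454.8 233.4 103. ] O [574.8 243.7  18.1] yaw,pitch,roll [ 4.93e+00  2.50e+01 -1.00e-02] F [-0.3 -0.3 -2. ] M [-0.01 -0.48 -0.01] w 16.6 q [17. 27. -6. 81.  5. 11.]
red c [558.2 251.6] size [52.1 39.4] ang 26.7 px [272. 152.]
40 dp [14.5, 0.1, 7.0] rot [0.01, -0.05, -0.06]
60 dp [32.6, 0.1, 15.4] rot [0.01, -0.05, -0.06]
75 dp [46.2, 0.1, 21.8] rot [0.01, -0.05, -0.06]
```

Call:
play_rows(dp=[[2,0,0.9],[5,0,2.3],[8,0,3.8],[11,0,5.2],[14,0,6.6],[14.5,0,7],[14.5,0,7],[14.5,0,7]], delta_rot=[[0,0,0],[0,0,0],[0,0,0],[0,0,0],[0,0,0],[0,0,0],[0,0,0],[0,0,0]])

```text
time: 19.7
eef_pos: [0.4384, 0.232, 0.1028]
eef_rot: [-180.0, -25.0, -175.1]
ft_force: [-0.2, 0.3, -3.1]
gripper_width: 0.197
```

```bash
python3 - <<'E'
from h import *
now(); red()
d2=snap("top"); d3=snap("side")
def crop(d,P,n):
    u=proj(d,P)[0].astype(int);return cv2.resize(d["bgr"][u[1]-int(.75*n):u[1]+int(.75*n),u[0]-n:u[0]+n],(400,300),interpolation=cv2.INTER_CUBIC)
cv2.imwrite("pics/w6.png",np.hstack([crop(d2,[.57,.24,.02],44),crop(d3,[.57,.24,.04],40)]))
for k in (60,75,90):
    P,t=tcp_for([598-k*.996,246-k*.087,18],5,25); delta(P,t,k)
E
```

```text
t 19.7 tcp [438.4 232.  102.8] O [558.3 242.4  17.9] yaw,pitch,roll [ 4.940e+00  2.503e+01 -1.000e-02] F [-0.2  0.3 -3.1] M [ 0.02 -0.51 -0.02] w 16.8 q [17. 26. -9. 80.  5. 11.]
red c [539.  264.5] size [49.  74.1] ang 22.5 px [267. 152.]
60 dp [18.3, 0.0, 8.5] rot [0.02, -0.04, -0.06]
75 dp [31.9, 0.0, 14.9] rot [0.02, -0.04, -0.06]
90 dp [45.5, 0.0, 21.2] rot [0.02, -0.04, -0.06]
```

View pics/w6.png

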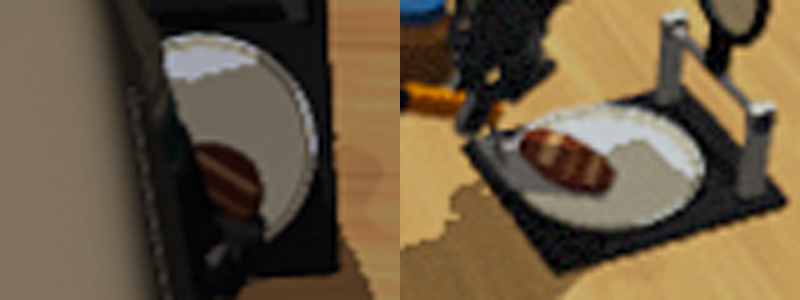

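The slice is still mostly on the blade (side view at (567,162)) and came back with it. I'll go forward again and tilt steeper.

```bash
python3 - <<'E'
from h import *
for O,p in (([573,243.7,23],24),([586,244.9,22],24),([586,244.9,19.5],27)):
    P,t=tcp_for(O,5,p); delta(P,t,p)
E
```

```text
24 dp [-10.7, -0.0, -8.2] rot [0.02, -1.04, -0.06]
24 dp [-23.0, 0.0, -12.9] rot [0.02, -1.04, -0.06]
27 dp [-25.5, 0.0, -18.2] rot [0.02, 1.96, -0.06]
```

Call:
play_rows(dp=[[-1,0,-3],[-3,0,-5],[-7,0,-7],[-12,0,-9],[-17,0,-11],[-21,0,-12.3],[-24,0,-15],[-25.5,0,-18.2]], delta_rot=[[0,-0.5,0],[0,-1,0],[0,-1,0],[0,-1,0],[0,-1,0],[0,-0.7,0],[0,0.5,0],[0,1.9,0]])

```text
time: 20.65
eef_pos: [0.4694, 0.2346, 0.1084]
eef_rot: [-180.0, -27.0, -175.1]
ft_force: [0.3, 0.7, -3.6]
gripper_width: 0.196
```

```bash
python3 - <<'E'
from h import *
now(); red()
for O,p in (([586,244.9,19.5],28),([586,244.9,19],30)):
    P,t=tcp_for(O,5,p); delta(P,t,p)
E
```

```text
t 20.65 tcp [469.4 234.6 108.4] O [586.3 244.7  19.3] yaw,pitch,roll [ 4.930e+00  2.704e+01 -1.000e-02] F [ 0.3  0.7 -3.6] M [ 0.03 -0.49  0.01] w 16.8 q [17. 29. -3. 84.  5. 10.]
red c [569.  264.4] size [48.  76.3] ang 29.7 px [274. 150.]
28 dp [1.1, 0.1, -2.1] rot [0.04, 0.99, -0.08]
30 dp [-0.2, 0.1, -6.7] rot [0.04, 2.99, -0.08]
```

Call:
play_rows(dp=[[0.8,0,-1],[0.6,0,-2.3],[0.4,0,-3.5],[0.2,0,-4.7],[0,0,-5.7],[-0.2,0,-6.7],[-0.2,0,-6.7],[-0.2,0,-6.7]], delta_rot=[[0,0.5,0],[0,1,0],[0,1.5,0],[0,2,0],[0,2.5,0],[0,3,0],[0,3,0],[0,3,0]])

```text
time: 21.5
eef_pos: [0.4738, 0.235, 0.114]
eef_rot: [-180.0, -30.0, -175.1]
ft_force: [-0.1, -0.4, -2.5]
gripper_width: 0.193
```

```bash
python3 - <<'E'
from h import *
now(); red()
for O,p in (([585,244.9,18.5],32),([585,244.9,18.5],34)):
    P,t=tcp_for(O,5,p); delta(P,t,p)
E
```

```text
t 21.5 tcp [473.8 235.  114. ] O [586.  244.6  18.9] yaw,pitch,roll [ 4.910e+00  3.002e+01 -1.000e-02] F [-0.1 -0.4 -2.5] M [ 0.03 -0.58 -0.07] w 16.5 q [16. 32.  0. 88.  6. 10.]
red c [565.1 272.2] size [64.4 37.7] ang 62.2 px [273. 149.]
32 dp [-0.4, 0.2, -4.2] rot [0.04, 1.99, -0.08]
34 dp [-1.6, 0.2, -9.2] rot [0.04, 3.99, -0.07]
```

```bash
python3 - <<'E'
from h import *
for k in (0,12,24):
    P,t=tcp_for([585-k*.996,244.9-k*.087,18.5],5,32); delta(P,t,k)
E
```

```text
0 dp [-0.4, 0.2, -4.2] rot [0.04, 1.99, -0.08]
12 dp [10.0, 0.2, 1.8] rot [0.04, 1.99, -0.08]
24 dp [20.4, 0.2, 7.8] rot [0.04, 1.99, -0.08]
```

Call:
play_rows(dp=[[-0.2,0,-2.1],[-0.4,0,-4.2],[-0.4,0,-4.2],[1.3,0,-3.2],[3.5,0,-2],[6,0,-0.5],[9,0,1.2],[12,0,3]], delta_rot=[[0,1,0],[0,2,0],[0,2,0],[0,2,0],[0,2,0],[0,2,0],[0,2,0],[0,2,0]])

```text
time: 22.35
eef_pos: [0.4615, 0.2339, 0.1175]
eef_rot: [-180.0, -32.0, -175.1]
ft_force: [-0.0, 0.6, -1.8]
gripper_width: 0.198
```

```bash
python3 - <<'E'
from h import *
now(); red()
for k in (30,45,60):
    P,t=tcp_for([585-k*.996,244.9-k*.087,18.5],5,32); delta(P,t,k)
d=snap("side");cv2.imwrite("pics/s7.png",d["bgr"])
d=snap("wrist");a=d["bgr"]
h=cv2.cvtColor(a,cv2.COLOR_BGR2HSV);m=cv2.inRange(h,np.array((0,100,40)),np.array((8,255,255)))
print(cv2.connectedComponentsWithStats(m)[2][:6])
E
```

```text
t 22.35 tcp [461.5 233.9 117.5] O [570.3 243.3  18.6] yaw,pitch,roll [ 4.920e+00  3.201e+01 -1.000e-02] F [-0.   0.6 -1.8] M [ 0.02 -0.63 -0.02] w 16.9 q [16. 32.  0. 90.  6. 10.]
red c [566.  260.8] size [70.  54.4] ang 59.9 px [274. 151.]
30 dp [12.2, 0.2, 7.9] rot [0.03, -0.07, -0.07]
45 dp [24.9, 0.1, 15.8] rot [0.03, -0.07, -0.07]
60 dp [37.6, 0.1, 23.8] rot [0.03, -0.07, -0.07]
[[     0      0    512    384 196559]
 [   486    243      1      1      1]
 [   214    245      1      1      1]
 [   218    244      1      1      1]
 [   484    244      1      1      1]
 [   235    246      1      1      1]]
```

The slice stayed put this time while the blade moved back. I'll keep withdrawing.

Call:
play_rows(dp=[[2,0,1.2],[5,0,3],[9,0,5.7],[13,0,8.3],[17,0,10.8],[21,0,13.3],[25,0,15.8],[28,0,17.6]], delta_rot=[[0,0,0],[0,0,0],[0,0,0],[0,0,0],[0,0,0],[0,0,0],[0,0,0],[0,0,0]])

```text
time: 23.3
eef_pos: [0.4279, 0.231, 0.1175]
eef_rot: [-180.0, -32.1, -175.1]
ft_force: [0.0, -0.6, -2.3]
gripper_width: 0.197
```

```bash
python3 - <<'E'
from h import *
now(); red()
for k in (60,75):
    P,t=tcp_for([585-k*.996,244.9-k*.087,18.5],5,32); delta(P,t,k)
E
```

```text
t 23.3 tcp [427.9 231.  117.5] O [536.6 240.4  18.5] yaw,pitch,roll [ 4.920e+00  3.205e+01 -1.000e-02] F [ 0.  -0.6 -2.3] M [-0.   -0.58  0.04] w 16.8 q [17. 29. -5. 88.  6. 10.]
red c [571.7 235.3] size [74.7 29.4] ang 34.1 px [275. 155.]
red c [538.2 261.8] size [55.  12.9] ang 55.2 px [267. 152.]
60 dp [9.1, 0.1, 6.0] rot [0.02, -0.1, -0.07]
75 dp [21.8, 0.1, 14.0] rot [0.02, -0.1, -0.07]
```

Call:
play_rows(dp=[[2,0,1.3],[5,0,3.2],[9,0,5.8],[13,0,8.4],[17,0,11],[20,0,12.8],[22,0,14],[22,0,14]], delta_rot=[[0,0,0],[0,0,0],[0,0,0],[0,0,0],[0,0,0],[0,0,0],[0,0,0],[0,0,0]])

```text
time: 24.15
eef_pos: [0.4023, 0.2292, 0.1181]
eef_rot: [180.0, -31.9, -175.0]
ft_force: [2.3, 1.7, 2.4]
gripper_width: 0.199
```

```bash
python3 - <<'E'
from h import *
now(); red()
for O,p in (([505,237,28],30),([485,235,75],15),([470,200,95],0)):
    P,t=tcp_for(O,5,p); delta(P,t,p)
E
```

```text
t 24.15 tcp [402.3 229.2 118.1] O [511.2 238.6  19.4] yaw,pitch,roll [ 4.96 31.94  0.04] F [2.3 1.7 2.4] M [ 0.28 -1.28  0.03] w 17.0 q [17. 27. -8. 87.  7. 11.]
red c [553.9 249.6] size [84.  54.4] ang 54.1 px [273. 153.]
30 dp [10.8, -1.2, 0.9] rot [0.06, -1.95, -0.04]
15 dp [53.2, -1.4, 10.2] rot [0.06, -16.95, -0.04]
0 dp [69.5, -35.0, 39.9] rot [0.05, -31.95, -0.05]
```

Call:
play_rows(dp=[[-0.3,0,-0.5],[0.3,0,-1.5],[1,0,-2.5],[2,0,-3.5],[3,0,-5],[4,0,-6.5],[4.5,0,-7],[4.5,0,-7]], delta_rot=[[0,0,0],[0,0,0],[0,0,0],[0,0,0],[0,0,0],[0,0,0],[0,0,0],[0,0,0]])

```text
time: 25.0
eef_pos: [0.402, 0.2291, 0.1265]
eef_rot: [180.0, -32.0, -175.0]
ft_force: [-0.1, 0.5, -1.6]
gripper_width: 0.196
```

```bash
python3 - <<'E'
from h import *
now(); red()
d2=snap("top"); d3=snap("side")
def crop(d,P,n):
    u=proj(d,P)[0].astype(int);return cv2.resize(d["bgr"][u[1]-int(.75*n):u[1]+int(.75*n),u[0]-n:u[0]+n],(400,300),interpolation=cv2.INTER_CUBIC)
cv2.imwrite("pics/w8.png",np.hstack([crop(d2,[.57,.24,.02],44),crop(d3,[.55,.24,.04],36)]))
E
```

```text
t 25.0 tcp [402.  229.1 126.5] O [510.9 238.5  27.7] yaw,pitch,roll [ 4.95 31.98  0.04] F [-0.1  0.5 -1.6] M [-0.01 -0.62  0.01] w 16.7 q [17. 26. -8. 87.  7. 11.]
red c [533.1 252.3] size [59.5 15.2] ang 63.7 px [267. 153.]
red c [569.  255.7] size [56.4 13.3] ang 57.7 px [274. 151.]
```

View pics/w8.png

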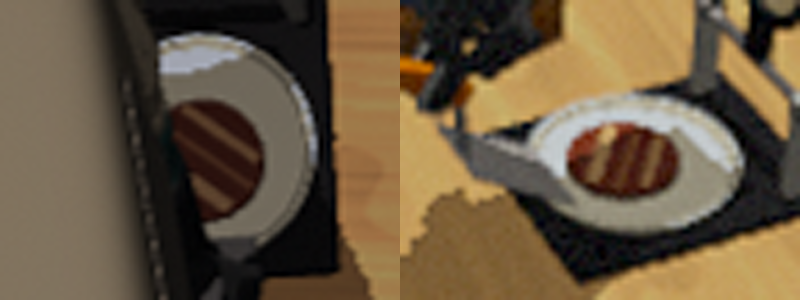

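The slice lies flat and face up near the dish centre (side view at (625,160)), and the blade is clear of it. Next I'll retract and put the lifter down.

```bash
python3 - <<'E'
from h import *
for O,p,y in (([495,236,75],20,5),([500,225,90],5,5)):
    P,t=tcp_for(O,y,p); delta(P,t,p)
E
```

```text
20 dp [41.0, -1.3, -1.1] rot [0.06, -11.97, -0.04]
5 dp [39.3, -12.7, 22.0] rot [0.05, -26.97, -0.05]
```

Call:
play_rows(dp=[[5,0,-8],[14,0,-10],[28,-1,-7],[41,-1.3,-1],[41,-5,7],[40,-9,15],[39.3,-12.7,22],[39.3,-12.7,22]], delta_rot=[[0,0,0],[0,-2,0],[0,-7,0],[0,-12,0],[0,-17,0],[0,-22,0],[0,-27,0],[0,-27,0]])

```text
time: 25.95
eef_pos: [0.3536, 0.2112, 0.1281]
eef_rot: [-180.0, -5.2, -175.0]
ft_force: [-0.1, -0.1, -2.1]
gripper_width: 0.198
```

```bash
python3 - <<'E'
from h import *
now()
for O,p,y in (([630,0,40],0,0),):
    P,t=tcp_for(O,y,p); delta(P,t,p)
E
```

```text
t 25.95 tcp [353.6 211.2 128.1] O [495.1 223.6  89.1] yaw,pitch,roll [ 4.98  5.2  -0.02] F [-0.1 -0.1 -2.1] M [ 0.01  0.08 -0.02] w 16.9 q [ 21.   2. -31.  62.   1.  16.]
0 dp [-117.8, -221.8, 51.7] rot [-0.25, -5.2, 4.98]
```

Call:
play_rows(dp=[[-5,-25,0],[-15,-65,2],[-35,-110,6],[-60,-150,14],[-85,-185,28],[-105,-210,42],[-117,-222,51],[-117.8,-222,51.7]], delta_rot=[[0,-0.5,0.5],[0,-1.5,1],[0,-2.5,2],[-0.1,-3.5,3],[-0.2,-4.5,4],[-0.25,-5.2,5],[-0.25,-5.2,5],[-0.25,-5.2,5]])

```text
time: 26.75
eef_pos: [0.4872, -0.0021, 0.0654]
eef_rot: [180.0, -0.1, 179.8]
ft_force: [-0.2, 0.8, -1.0]
gripper_width: 0.196
```

```bash
python3 - <<'E'
from h import *
now()
P,t=tcp_for([630,0,3],0,0); delta(P,t)
E
```

```text
t 26.75 tcp [487.2  -2.1  65.4] O [632.2  -2.5  39.2] yaw,pitch,roll [-0.19  0.08  0.02] F [-0.2  0.8 -1. ] M [-0.    0.1  -0.07] w 16.7 q [ -8.  11. -30.  49.   0.  -8.]
 dp [2.2, 2.0, 36.4] rot [0.02, -0.08, -0.19]
```

Call:
play_rows(dp=[[0,0,10],[0,0,22],[0,0,31],[0,0,35],[0,0,37],[0,0,37],[0,0,37]], delta_rot=[[0,0,0],[0,0,0],[0,0,0],[0,0,0],[0,0,0],[0,0,0],[0,0,0]])

```text
time: 27.45
eef_pos: [0.4875, -0.0018, 0.0288]
eef_rot: [180.0, -0.0, 179.8]
ft_force: [-0.3, -0.0, -2.2]
gripper_width: 0.193
```

```bash
python3 - <<'E'
from h import *
now()
E
```

```text
t 27.45 tcp [487.5  -1.8  28.8] O [632.4  -2.2   2.7] yaw,pitch,roll [-0.17  0.03  0.02] F [-0.3 -0.  -2.2] M [-0.02  0.16 -0.03] w 16.5 q [ -8.  14. -32.  44.   0.  -8.]
```

Call:
play_rows(dp=[[0,0,0.7],[0,0,1.4],[0,0,2],[0,0,2]], delta_rot=[[0,0,0],[0,0,0],[0,0,0],[0,0,0]])

```text
time: 27.85
eef_pos: [0.4877, -0.0018, 0.028]
eef_rot: [180.0, -0.0, 179.8]
ft_force: [-4.8, 0.8, 9.6]
gripper_width: 0.192
```

```bash
python3 - <<'E'
from h import *
now()
E
```

```text
t 27.85 tcp [487.7  -1.8  28. ] O [632.7  -2.2   2. ] yaw,pitch,roll [-0.16  0.    0.02] F [-4.8  0.8  9.6] M [0.1  0.68 0.04] w 16.4 q [ -8.  14. -32.  44.   0.  -8.]
```

Call:
play_rows(dp=[[0,0,-0.5],[0,0,-0.5],[0,0,-0.5],[0,0,-0.5],[0,0,-0.5]], delta_rot=[[0,0,0],[0,0,0],[0,0,0],[0,0,0],[0,0,0]], jaw=45)

```text
time: 28.35
eef_pos: [0.4876, -0.0018, 0.0284]
eef_rot: [180.0, -0.0, 179.8]
ft_force: [-0.2, 0.1, 0.1]
gripper_width: 0.526
```

Call:
play_rows(dp=[[0,0,-10],[0,0,-35],[0,0,-75],[0,0,-120],[0,0,-165],[0,0,-205],[0,0,-230],[0,0,-235]], delta_rot=[[0,0,0],[0,0,0],[0,0,0],[0,0,0],[0,0,0],[0,0,0],[0,0,0],[0,0,0]])

```text
time: 29.15
eef_pos: [0.49, -0.0022, 0.2682]
eef_rot: [-180.0, 0.5, 179.8]
ft_force: [0.0, 0.3, -0.3]
gripper_width: 0.524
```

```bash
python3 - <<'E'
from h import *
now()
d=snap("top")
show(blobs(d,(0,100,40),(8,255,255),(155,95,215,165),.03,5),"slice")
show(blobs(d,(22,120,40),(35,255,255),(150,60,190,90),.25,3),"tab")
s=snap("side"); u=proj(s,[.67,.252,.25])[0].astype(int)
o=blobs(s,(22,120,40),(35,255,255),(u[0]-25,u[1]-25,u[0]+25,u[1]+25),.25,3)
show(o,"tab side")
# triangulate tab
t=blobs(d,(22,120,40),(35,255,255),(150,60,190,90),.25,3)
if o and t:
    a,b=ray(d,t[0][1])[0],ray(s,o[0][1])[0]
    k=np.linalg.lstsq(np.c_[a,-b],s["p"]-d["p"],rcond=None)[0]
    P=(d["p"]+a*k[0]+s["p"]+b*k[1])/2; print("tab",P*1e3,"gap",np.linalg.norm(d["p"]+a*k[0]-s["p"]-b*k[1])*1e3)
    v=P*1e3-[670,252,85]; print("theta",np.degrees(np.arctan2(v[2],-(v[0]*.996+v[1]*.087))))
# lifter
show(blobs(d,(5,150,90),(20,255,255),(240,110,300,190),.055),"handle")
show(blobs(d,(0,0,110),(180,60,255),(240,90,300,150),.002),"blade")
E
```

```text
t 29.15 tcp [490.   -2.2 268.2] O [635.2  -2.6 243.3] yaw,pitch,roll [-0.16 -0.46 -0.04] F [ 0.   0.3 -0.3] M [ 0.02 -0.   -0.02] w 44.8 q [ -8.   1. -15.  74.   0.  -8.]
slice c [566.4 236.7] size [81.1 38.2] ang 53.1 px [184. 132.]
slice c [535.8 256.4] size [67.5 18. ] ang 56.4 px [178. 141.]
slice c [588.7 219.3] size [53.9 12.6] ang 55.7 px [190. 125.]
tab c [676.9 254.9] size [10.4 23. ] ang 1.4 px [163.  69.]
tab side c [676.1 245.8] size [59.5  7.6] ang 64.1 px [305. 100.]
tab [680.21966028 255.71613068 244.37239643] gap 0.48011396136519263
theta 93.77014122670296
```

```bash
cat >> h.py <<'E'
H=np.array([670,252,85.]); EX=np.array([.9962,.0872,0]); EZ=np.array([0,0,1.])
def tabtip(th,rc=171):
    c,s=np.cos(np.radians(th)),np.sin(np.radians(th)); r=rc-11*c
    return H+r*(-c*EX+s*EZ)+(5+11*s)*(s*EX+c*EZ)
TD=R.from_euler("Z",5,degrees=True).as_matrix()@D
E
python3 - <<'E'
from h import *
A=H+55*EX; A[2]=325
delta(A,TD,"A")
M=np.array([580,130,325]); delta(M,TD,"M")
E
```

```text
A dp [-236.0, 259.4, -59.9] rot [-0.0, 0.13, -5.16]
M dp [-91.6, 132.2, -60.2] rot [-0.0, 0.13, -5.16]
```

Call:
play_rows(dp=[[0,15,-15],[-15,40,-40],[-40,75,-58],[-80,120,-60],[-115,155,-60],[-145,180,-60],[-160,195,-60],[-165,200,-60]], delta_rot=[[0,0,0],[0,0,-1],[0,0,-2],[0,0,-3],[0,0,-4],[0,0,-5],[0,0,-5],[0,0,-5]], jaw=0, force=40)

```text
time: 30.05
eef_pos: [0.6539, 0.1992, 0.3207]
eef_rot: [-180.0, -0.2, -175.1]
ft_force: [-0.6, -1.0, -0.7]
gripper_width: -0.003
```

```bash
python3 - <<'E'
from h import *
now()
A=H+55*EX; A[2]=322; delta(A,TD,"A")
A[2]=250; delta(A,TD,"B")
E
```

```text
t 30.05 tcp [653.9 199.2 320.7] O [798.2 211.7 294.2] yaw,pitch,roll [ 4.94  0.19 -0.03] F [-0.6 -1.  -0.7] M [-0.02  0.05 -0.02] w -0.2 q [12. 21. 15. 85. -0.  7.]
A dp [-75.6, 51.3, -1.6] rot [-0.03, -0.19, -0.06]
B dp [-75.9, 51.3, 70.4] rot [-0.03, -0.19, -0.06]
```

Call:
play_rows(dp=[[-20,13,-2],[-45,30,-2],[-65,44,-2],[-75,51,-2],[-76,51,15],[-76,51,40],[-76,51,62],[-76,51,70]], delta_rot=[[0,0,0],[0,0,0],[0,0,0],[0,-0.2,0],[0,-0.2,0],[0,-0.2,0],[0,-0.2,0],[0,-0.2,0]])

```text
time: 30.85
eef_pos: [0.7222, 0.255, 0.2455]
eef_rot: [-179.9, -0.5, -175.1]
ft_force: [-0.2, -0.4, -1.0]
gripper_width: 0.002
```

```bash
python3 - <<'E'
from h import *
now()
for th in range(95,50,-5): delta(tabtip(th),TD,th)
E
```

```text
t 30.85 tcp [722.2 255.  245.5] O [866.4 267.3 218.4] yaw,pitch,roll [ 4.9   0.46 -0.13] F [-0.2 -0.4 -1. ] M [ 0.01 -0.   -0.03] w 0.1 q [15. 31. 22. 82. -0. 10.]
95 dp [21.4, 1.5, -9.2] rot [-0.13, -0.46, -0.1]
90 dp [36.3, 1.5, -10.2] rot [-0.13, -0.46, -0.1]
85 dp [51.2, 1.5, -9.8] rot [-0.13, -0.46, -0.1]
80 dp [66.1, 1.4, -8.2] rot [-0.13, -0.46, -0.1]
75 dp [80.7, 1.4, -5.3] rot [-0.13, -0.46, -0.1]
70 dp [95.0, 1.4, -1.1] rot [-0.13, -0.46, -0.1]
65 dp [108.9, 1.4, 4.3] rot [-0.13, -0.46, -0.1]
60 dp [122.3, 1.4, 10.9] rot [-0.13, -0.46, -0.1]
55 dp [135.1, 1.4, 18.7] rot [-0.13, -0.46, -0.1]
```

Call:
play_rows(dp=[[7,1,-5],[17,1.5,-8],[28,1.5,-8],[40,1.5,-8],[51,1.5,-8],[62,1.4,-7.5],[70,1.4,-6.5],[75,1.4,-6]], delta_rot=[[0,-0.4,0],[0,-0.4,0],[0,-0.4,0],[0,-0.4,0],[0,-0.4,0],[0,-0.4,0],[0,-0.4,0],[0,-0.4,0]])

```text
time: 31.65
eef_pos: [0.6468, 0.2501, 0.2532]
eef_rot: [-179.9, 0.0, -175.1]
ft_force: [1.7, 0.4, 1.7]
gripper_width: -0.001
```

```bash
python3 - <<'E'
from h import *
now()
for th in range(75,30,-5): delta(tabtip(th),TD,th)
E
```

```text
t 31.65 tcp [646.8 250.1 253.2] O [791.3 262.5 227.3] yaw,pitch,roll [ 4.92 -0.02 -0.1 ] F [1.7 0.4 1.7] M [ 0.13 -0.33 -0.06] w -0.1 q [16. 22. 10. 78. -0. 11.]
75 dp [5.2, -0.2, 1.8] rot [-0.1, 0.02, -0.08]
70 dp [19.6, -0.2, 5.8] rot [-0.1, 0.02, -0.08]
65 dp [33.5, -0.2, 11.1] rot [-0.1, 0.02, -0.08]
60 dp [46.9, -0.2, 17.6] rot [-0.1, 0.02, -0.08]
55 dp [59.8, -0.2, 25.3] rot [-0.1, 0.02, -0.08]
50 dp [71.9, -0.2, 34.0] rot [-0.1, 0.02, -0.08]
45 dp [83.2, -0.2, 43.8] rot [-0.1, 0.02, -0.08]
40 dp [93.6, -0.2, 54.5] rot [-0.1, 0.02, -0.08]
35 dp [103.0, -0.2, 66.0] rot [-0.1, 0.02, -0.08]
```

Contact force is about 2.4 N, so the tab is being pushed. I'll follow the arc.

Call:
play_rows(dp=[[5,0,2],[19.5,0,6],[33.5,0,11],[47,0,17.5],[60,0,25],[72,0,34],[83,0,44],[90,0,50]], delta_rot=[[0,0,0],[0,0,0],[0,0,0],[0,0,0],[0,0,0],[0,0,0],[0,0,0],[0,0,0]])

```text
time: 32.45
eef_pos: [0.556, 0.2422, 0.2022]
eef_rot: [-179.9, -0.1, -175.1]
ft_force: [1.7, 0.1, 0.8]
gripper_width: -0.002
```

```bash
python3 - <<'E'
from h import *
now()
for th in (45,40,35,30,25,20,15,10,5): delta(tabtip(th),TD,th)
E
```

```text
t 32.45 tcp [556.  242.2 202.2] O [700.4 254.5 176.1] yaw,pitch,roll [ 4.92  0.06 -0.11] F [1.7 0.1 0.8] M [ 0.13 -0.34 -0.01] w -0.2 q [17. 15. -6. 69. -0. 13.]
45 dp [-8.1, -0.1, -7.3] rot [-0.11, -0.06, -0.08]
40 dp [2.3, -0.1, 3.5] rot [-0.11, -0.06, -0.08]
35 dp [11.7, -0.1, 15.0] rot [-0.11, -0.06, -0.08]
30 dp [20.1, -0.1, 27.4] rot [-0.11, -0.06, -0.08]
25 dp [27.4, -0.1, 40.4] rot [-0.11, -0.06, -0.08]
20 dp [33.5, -0.1, 54.0] rot [-0.11, -0.06, -0.08]
15 dp [38.3, -0.1, 68.1] rot [-0.11, -0.06, -0.08]
10 dp [42.0, -0.0, 82.6] rot [-0.11, -0.06, -0.08]
5 dp [44.4, -0.0, 97.4] rot [-0.11, -0.06, -0.08]
```

Call:
play_rows(dp=[[2,0,4],[11.5,0,15],[20,0,27],[27,0,40],[33,0,53],[38,0,67],[41,0,77],[42,0,82]], delta_rot=[[0,0,0],[0,0,0],[0,0,0],[0,0,0],[0,0,0],[0,0,0],[0,0,0],[0,0,0]])

```text
time: 33.25
eef_pos: [0.5132, 0.2382, 0.119]
eef_rot: [-179.9, -0.2, -175.1]
ft_force: [-0.1, -0.0, 0.2]
gripper_width: -0.0
```

```bash
python3 - <<'E'
from h import *
now()
for th in (5,2,1,0): delta(tabtip(th),TD,th)
E
```

```text
t 33.25 tcp [513.2 238.2 119. ] O [657.6 250.6  92.6] yaw,pitch,roll [ 4.93  0.16 -0.14] F [-0.1 -0.   0.2] M [-0.04  0.13  0.01] w -0.0 q [ 18.  15. -17.  58.  -0.  13.]
5 dp [1.5, 0.1, 14.1] rot [-0.14, -0.16, -0.07]
2 dp [2.2, 0.1, 23.0] rot [-0.14, -0.16, -0.07]
1 dp [2.4, 0.2, 26.0] rot [-0.14, -0.16, -0.07]
0 dp [2.5, 0.2, 29.0] rot [-0.14, -0.16, -0.07]
```

```bash
cat >> h.py <<'E'
def lens():
    out=[]
    ds=[snap("top"),snap("side")]
    for d,nm in zip(ds,("top","side")):
        h=cv2.cvtColor(d["bgr"],cv2.COLOR_BGR2HSV);m=cv2.inRange(h,np.array((22,120,40)),np.array((35,255,255)))
        u=proj(d,[[.51,.238,.09],[.68,.25,.26]]);k=np.zeros_like(m)
        lo=(u.min(0)-20).astype(int);hi=(u.max(0)+20).astype(int);k[lo[1]:hi[1],lo[0]:hi[0]]=255
        n,_,st,ce=cv2.connectedComponentsWithStats(m&k)
        j=[(st[i,4],ce[i].round(1).tolist(),st[i,:4].tolist()) for i in range(1,n) if st[i,4]>2]; print(nm,sorted(j)[::-1][:3])
    return ds
E
python3 - <<'E'
from h import *
ds=lens()
for th in (0,10,20,30,45): 
    c,s=np.cos(np.radians(th)),np.sin(np.radians(th)); P=(H+163*(-c*EX+s*EZ))/1e3
    print(th,[proj(d,P)[0].round(1).tolist() for d in ds])
E
```

```text
top [(np.int32(31), [177.5, 147.4], [174, 145, 8, 5])]
side [(np.int32(33), [264.5, 138.8], [260, 137, 10, 5]), (np.int32(18), [292.8, 121.9], [289, 117, 9, 10]), (np.int32(9), [252.8, 144.6], [251, 142, 4, 6])]
0 [[179.5, 147.0], [262.6, 145.7]]
10 [[177.5, 144.3], [263.3, 139.6]]
20 [[175.4, 139.8], [265.3, 133.3]]
30 [[173.2, 133.6], [268.4, 126.9]]
45 [[170.0, 121.1], [274.9, 117.7]]
```

The tab is at about 9 degrees and follows the finger. I'll press it down to level.

Call:
play_rows(dp=[[0.5,0,5],[1,0,11],[1.5,0,17],[2,0,22],[2.3,0,26],[2.5,0,28],[2.5,0,29],[2.5,0,29]], delta_rot=[[0,0,0],[0,0,0],[0,0,0],[0,0,0],[0,0,0],[0,0,0],[0,0,0],[0,0,0]])

```text
time: 34.15
eef_pos: [0.5104, 0.2376, 0.09]
eef_rot: [-179.8, -0.2, -175.1]
ft_force: [0.0, -0.4, 0.0]
gripper_width: -0.005
```

```bash
python3 - <<'E'
from h import *
now(); ds=lens()
for th in (-3,0,3): 
    c,s=np.cos(np.radians(th)),np.sin(np.radians(th)); P=(H+163*(-c*EX+s*EZ))/1e3
    print(th,[proj(d,P)[0].round(1).tolist() for d in ds])
delta(tabtip(0),TD)
E
```

```text
t 34.15 tcp [510.4 237.6  90. ] O [654.8 249.9  63.5] yaw,pitch,roll [ 4.92  0.21 -0.18] F [ 0.  -0.4  0. ] M [0.05 0.02 0.02] w -0.4 q [ 18.  16. -19.  55.  -0.  14.]
top [(np.int32(26), [179.5, 149.9], [175, 148, 9, 4])]
side [(np.int32(30), [263.2, 144.9], [259, 143, 10, 5]), (np.int32(12), [290.8, 118.9], [289, 116, 6, 7]), (np.int32(10), [305.8, 89.6], [303, 88, 6, 5])]
-3 [[180.1, 147.5], [262.5, 147.4]]
0 [[179.5, 147.0], [262.6, 145.7]]
3 [[179.0, 146.4], [262.7, 143.9]]
 dp [-0.2, 0.5, 0.1] rot [-0.18, -0.21, -0.08]
```

Call:
play_rows(dp=[[0,0,-10],[5,0,-40],[15,-10,-85],[30,-30,-125],[50,-60,-150],[70,-95,-160],[85,-120,-160],[90,-130,-160]], delta_rot=[[0,0,0],[0,0,0],[0,0,0],[0,0,0],[0,0,0],[0,0,0],[0,0,0],[0,0,0]])

```text
time: 35.05
eef_pos: [0.4314, 0.0993, 0.2523]
eef_rot: [-179.8, -0.1, -175.2]
ft_force: [0.2, 0.2, 0.7]
gripper_width: 0.005
```

```bash
python3 - <<'E'
from h import *
now(); ds=lens()
for th in (-3,0,3): 
    c,s=np.cos(np.radians(th)),np.sin(np.radians(th)); P=(H+163*(-c*EX+s*EZ)+5*(s*EX+c*EZ))/1e3
    print(th,[proj(d,P)[0].round(1).tolist() for d in ds])
def pick(d,box):
    h=cv2.cvtColor(d["bgr"],cv2.COLOR_BGR2HSV);m=cv2.inRange(h,np.array((20,110,35)),np.array((36,255,255)))
    k=np.zeros_like(m);k[box[1]:box[3],box[0]:box[2]]=255;m&=k;ys,xs=np.nonzero(m);print(len(xs));return np.array([xs.mean(),ys.mean()])
t=pick(ds[0],(170,138,190,158));o=pick(ds[1],(250,132,275,156))
a,b=ray(ds[0],t)[0],ray(ds[1],o)[0]
k=np.linalg.lstsq(np.c_[a,-b],ds[1]["p"]-ds[0]["p"],rcond=None)[0]
P=(ds[0]["p"]+a*k[0]+ds[1]["p"]+b*k[1])/2*1e3;print("tab",P,np.linalg.norm(P[:2]-H[:2]))
d2,d3=ds
def crop(d,P,n):
    u=proj(d,P)[0].astype(int);return cv2.resize(d["bgr"][max(0,u[1]-int(.75*n)):u[1]+int(.75*n),u[0]-n:u[0]+n],(400,300),interpolation=cv2.INTER_CUBIC)
A=np.hstack([crop(d2,[.58,.24,.02],44),crop(d3,[.58,.24,.07],40)])
B=np.hstack([crop(d2,[.58,0,.02],120),crop(d3,[.6,0,.04],90)])
cv2.imwrite("pics/fin.png",np.vstack([A,B]))
E
```

```text
t 35.05 tcp [431.4  99.3 252.3] O [575.9 111.3 226. ] yaw,pitch,roll [ 4.81  0.11 -0.21] F [0.2 0.2 0.7] M [0.05 0.01 0.02] w 0.4 q [  5.  -4. -21.  73.  -0.  -0.]
top []
side [(np.int32(50), [263.3, 143.9], [258, 141, 11, 7]), (np.int32(11), [290.8, 119.2], [289, 116, 6, 7]), (np.int32(9), [266.9, 130.3], [265, 129, 4, 5])]
-3 [[179.8, 147.2], [262.5, 146.4]]
0 [[179.2, 146.7], [262.6, 144.7]]
3 [[178.6, 146.0], [262.8, 142.9]]
0
130
 ** On entry to DLASCL parameter number  4 had an illegal value
 ** On entry to DLASCL parameter number  4 had an illegal value
 ** On entry to DLASCL parameter number  4 had an illegal value
 ** On entry to DLASCL parameter number  4 had an illegal value
 ** On entry to DLASCL parameter number  5 had an illegal value
 ** On entry to DLASCL parameter number  4 had an illegal value<stdin>:8: RuntimeWarning: Mean of empty slice.
  ret = ret.dtype.type(ret / rcount)
Traceback (most recent call last):
numpy.linalg.LinAlgError: SVD did not converge in Linear Least Squares
```

The arm hid the tab from the top camera, so I'll move it clear and check again.

Call:
play_rows(dp=[[0,-30,-10],[5,-75,-30],[15,-120,-50],[20,-165,-60],[25,-210,-60],[30,-255,-60],[30,-290,-60],[30,-300,-60]], delta_rot=[[0,0,0],[0,0,0],[0,0,0],[0,0,0],[0,0,0],[0,0,0],[0,0,0],[0,0,0]])

```text
time: 35.95
eef_pos: [0.4287, -0.2039, 0.3119]
eef_rot: [-179.8, -0.1, -175.4]
ft_force: [-0.2, 0.5, 0.2]
gripper_width: 0.0
```

```bash
cat > fin.py <<'E'
from h import *
now(); ds=lens()
def pick(d,box):
    h=cv2.cvtColor(d["bgr"],cv2.COLOR_BGR2HSV);m=cv2.inRange(h,np.array((22,120,40)),np.array((35,255,255)))
    k=np.zeros_like(m);k[box[1]:box[3],box[0]:box[2]]=255;m&=k;ys,xs=np.nonzero(m);print(len(xs),xs.min(),xs.max(),ys.min(),ys.max());return np.array([xs.mean(),ys.mean()])
d2,d3=ds
def crop(d,P,n):
    u=proj(d,P)[0].astype(int);return cv2.resize(d["bgr"][max(0,u[1]-int(.75*n)):u[1]+int(.75*n),u[0]-n:u[0]+n],(400,300),interpolation=cv2.INTER_CUBIC)
A=np.hstack([crop(d2,[.58,.24,.02],44),crop(d3,[.58,.24,.07],40)])
B=np.hstack([crop(d2,[.58,0,.02],120),crop(d3,[.6,0,.04],90)])
cv2.imwrite("pics/fin.png",np.vstack([A,B]))
show(blobs(d2,(5,150,90),(20,255,255),(240,110,300,190),.055),"handle")
show(blobs(d2,(0,0,90),(180,60,255),(230,90,300,150),.002),"blade")
try:
    t=pick(d2,(170,138,190,158));o=pick(d3,(250,132,275,152))
    a,b=ray(d2,t)[0],ray(d3,o)[0]
    k=np.linalg.lstsq(np.c_[a,-b],d3["p"]-d2["p"],rcond=None)[0]
    P=(d2["p"]+a*k[0]+d3["p"]+b*k[1])/2*1e3;print("tab",P,np.linalg.norm(P[:2]-H[:2]))
except Exception as e: print(e)
E
python3 fin.py
```

```text
t 35.95 tcp [ 428.7 -203.9  311.9] O [ 573.2 -192.3  285.6] yaw,pitch,roll [ 4.64  0.14 -0.19] F [-0.2  0.5  0.2] M [ 0.   -0.01  0.04] w 0.0 q [-33.  -2. -12.  80.  -0. -38.]
top [(np.int32(99), [179.3, 145.4], [175, 140, 9, 12])]
side [(np.int32(49), [263.2, 144.0], [258, 141, 11, 7]), (np.int32(4), [253.5, 146.0], [253, 145, 2, 3]), (np.int32(4), [251.0, 142.5], [250, 142, 3, 2])]
handle c [476.8  -4.4] size [84.9 21.1] ang 1.4 px [261. 162.]
blade c [583.7  -2.5] size [89.8 66.5] ang 1.4 px [262. 130.]
99 175 183 140 151
60 250 269 132 147
tab [507.64097376 237.06543035  96.66853278] 163.044456432646
```

View pics/fin.png

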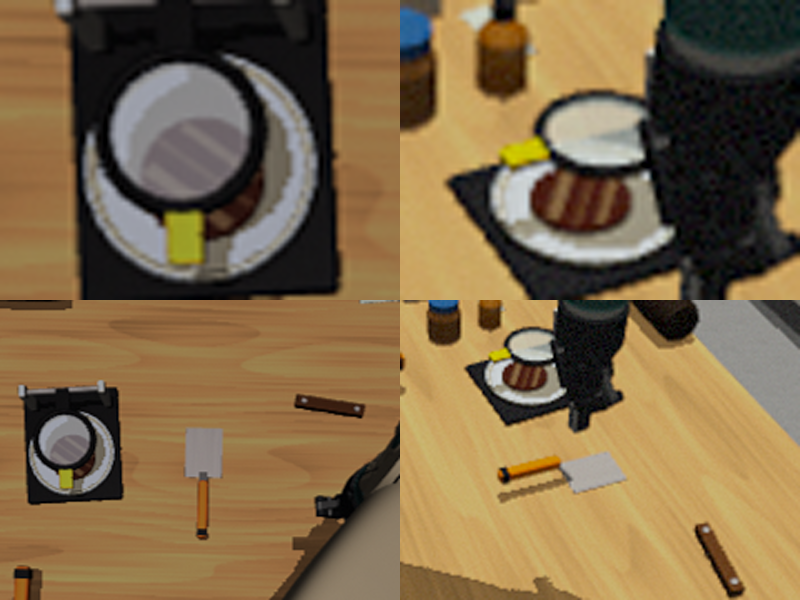

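```bash
python3 - <<'E'
from h import *
def tri(d,u,s,v):
    a,b=ray(d,u)[0],ray(s,v)[0]
    k=np.linalg.lstsq(np.c_[a,-b],s["p"]-d["p"],rcond=None)[0]
    A,B=d["p"]+a*k[0],s["p"]+b*k[1]; return ((A+B)/2*1e3).round(1),round(np.linalg.norm(A-B)*1e3,1)
d,s=snap("top"),snap("side")
print("tab",tri(d,[179.3,145.4],s,[263.2,144.0]))
# bias check on known-height thing: lens glass centre (top crop 180,130 ; side 605,130) & jar cap etc
def full(d,P,n,x,y):
    u=proj(d,P)[0].astype(int); return [u[0]-n+x*2*n/400-.4, u[1]-int(.75*n)+y*(2*int(.75*n))/300-.4]
u=full(d,[.58,.24,.02],44,183,133); v=full(s,[.58,.24,.07],40,601,131) if 0 else full(s,[.58,.24,.07],40,201,131)
print("ring",tri(d,u,s,v),u,v)
# left post top (crop top 65,5) unknown in side; dish centre check
u=full(d,[.58,.24,.02],44,201,166); print("dish z16-23",onz(d,u,.023)*1e3)
E
```

```text
tab (array([510.4, 237.2,  92.9]), np.float64(1.0))
ring (array([577.3, 240.6,  94.6]), np.float64(0.2)) [np.float64(178.85999999999999), np.float64(122.86)] [np.float64(278.8), np.float64(139.79999999999998)]
dish z16-23 [[572.30182496 242.45079938  23.        ]]
```

```bash
python3 - <<'E'
from bench import order
print(order.job_done())
E
```

```text
the job is handed in; nothing more can be done
None
```

The job is handed in at about 36 s of the 72 s allowed. The slice lies flat and face up in the white dish, the magnifier is tilted down over it, and the lifter is lying flat on the bench.

**How it went:**
- **Slice:** I used the smaller lifter, slid its blade under the slice against the stop, carried it level and tipped it into the dish. It did not slide off at 25° and moved back with the blade. I went forward again and tilted to 32°, and then it came off gently.
- **Lifter:** it is between the stand and the stop, clear of both.
- **Magnifier:** I pushed the tab down from behind with the closed fingers until the fingertip reached the level height.

**Last checks:**
- **Picture:** the last one shows the slice flat in the dish under the lens, the lifter flat, and the jar and bottle upright by the stand. The tub was not in that picture, but nothing went near it.
- **Lens level:** the fingertip stopped at 90.0 mm, which is where a level tab's top should be. The cameras put the tab about 3 mm higher and the ring about 4 mm higher. That is slightly more than the 2 mm calibration, but both are off by about the same amount. I take the lens as level to within about 2°.
- **Force:** the fingers read almost no force on the tab over the last 10° of the push, so I relied on the cameras to confirm it had moved.

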